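# Clamp a tray of cast colour samples and step it under the reader's pointer

### The arm

A 6-joint arm with a two-finger parallel gripper is mounted at the origin on the work surface. World frame = base frame: x ahead of the robot, y to its left, z up, the work surface at z = 0. Lengths are in mm, angles in rad, forces in N, time in s.
With the tool pointing down it reaches from about 350 to 775 mm from the base axis. Payload 7.3 kg.
Tool frame: the origin (TCP) lies at the very end of the fingers, on their centre line; the grasp point (between the pads) lies 19 mm behind it; z points along the fingers, y is the line along which they close (so a half turn about z gives the same grasp; the last joint's range is limited). The gripper opens to 92 mm and grips with 3 to 60 N. Pads are 19 mm wide; open, the fingers measure 130 mm over their backs; the gripper's body (75 mm by 190 mm) begins 47 mm behind the grasp point.
Start: joints at [-1.372, 0.342, 1.524, -0, 1.275, -0.146], TCP at [177.477, -494.112, 226.741] pointing down, gripper open.
Joint ranges: [-2.53, 2.53], [-0.77, 2.02], [0.04, 2.7], [-1, 4.14], [0.28, 2.66], [-3.11, 3.11]. Speed limits (rad/s): [2.57, 2.57, 3.14, 3.14, 3.14, 3.14].

### API

Orientations are given as [roll, pitch, yaw] about the fixed x, y, z axes, in that order (R = Rz(yaw) Ry(pitch) Rx(roll)).
In Python, from plant import bot gives the robot as it stands.
- The arm moves only by the tool jog_arm, never from a script. Its argument "targets" is a list of rows, each an object with "xyz": the shift along the tool's x, y, z as a fraction of full scale, a list of three; "spin": the turn about the tool's z as a fraction of full scale. In form: [{"xyz": [x, y, z], "spin": spin}, ...]. A call has exactly 10 rows; each row shifts and turns the commanded pose from where the row before left it, along the tool's axes as they then stand; what a row does not reach is not made up. Full scale, the value 1, is 80 mm for a shift and 0.1 rad for a turn. A row lasts 1/8 s, in which the tool goes at most 62.5 mm and 10.7 degrees, less where a joint would pass 70% of its speed; a pose out of reach is approached as far as the arm can. A call with a number of a shift or a turn outside -1 to 1 is refused whole. A call with a gripper value outside its range is refused whole. "gripper" is the opening in per cent of the stroke, from 0 (shut) to 100 (fully open), set as the call begins (left out, the last holds). The fingers move at their own pace and stop on an object; the grip force is fixed at half the most. Time passes only in rows, so rows that do not move let the fingers close, or fill a call up. It gives the time, the measured TCP pose, the force, the opening and the grip force at its end, in the units of the state.
- bot.get_obs(): the state, without advancing time (a new reading comes with each control period).
- bot.capture(name): name is "scene" or "top"; returns the picture (384x512x3 uint8, blue, green, red); there is no depth.
- bot.get_calibration(name): a dict with "vfov" (degrees; the focal length in pixels is half the picture's height over the tangent of half this angle, whatever the lens; pixels are square), "cx", "cy" (the principal point, pixels), "k1" (the pictures are not rectified: a ray, as slopes to the right and down, at radius r is drawn at 1 + k1 r^2 times it, then the intrinsics apply), "eye" and "rotation" of the camera in the world. Camera axes: x right, y down, z forward; pixel columns grow to the right and rows downward; lengths in mm; the calibration is good to about 2 mm. A picture is of the moment at which its call begins. get_calibration takes no time and is no camera call.
- bot.close_job(): hands the job in; it is judged then, once.
The state is a dict: "time": time; "joint_positions": joint angles; "dq": joint speeds; "tau": joint torques, N m; "tool_pos": TCP position; "tcp_rot": TCP orientation; "contact_force": force on the tool from outside, world axes, zero at the start; "moment": the same for the moment, N m; "grip_width": finger opening in mm; "finger_force": force on a finger pad.
Only numpy, scipy, OpenCV 4.12 (cv2) and the standard library are available. Lean on these libraries where they do the work, as an engineer would, in place of code of your own. Each camera call takes 0.05 s, during which the arm holds its last target. There are 200 camera calls.

### The job

Set the black mould tray into the pocket of the sliding carriage, stand every cast colour puck in a cell of its own in it, and turn the red eccentric knob clockwise until its lobe presses the tray tight against the sprung stop. Then, by the carriage's black post, bring each puck in turn under the tip of the fixed pointer and keep it still there for two seconds, brick-red first, then yellow, then grey (some may be missing). Finally pull the carriage all the way back towards the robot, with the tray still clamped and every puck in its cell, and let go; leave the jar, wooden float and steel pot alone.

Things in the scene. Friction and masses are not known exactly. Their poses are not given: they have to be found in the camera images.
- tray_mid (a point): Black mould tray, loose, 60 (its x) by 190 (its y) by 14 mm high, 0.18 kg; this point is its centre, 7 mm above its underside. Floor 4 mm thick; three open square cells 46 mm wide, centred at y = -50, 0 and +50 mm, x = 0, divided by walls as high as the rim. It can be gripped from above across its 60 mm width at the middle. It is the same turned end for end.
- puck_red_mid (a point): The brick-red cast concrete puck: upright cylinder, 40 mm diameter, 32 mm high, about 90 g, loose; this point is its centre, half-way up. In a tray cell it stands 22 mm proud of the tray's walls. Absent (None) in some runs.
- puck_yellow_mid (a point): The yellow cast concrete puck: upright cylinder, 40 mm diameter, 32 mm high, about 90 g, loose; this point is its centre, half-way up. In a tray cell it stands 22 mm proud of the tray's walls. Absent (None) in some runs.
- puck_grey_mid (a point): The grey cast concrete puck: upright cylinder, 40 mm diameter, 32 mm high, about 90 g, loose; this point is its centre, half-way up. In a tray cell it stands 22 mm proud of the tray's walls. Absent (None) in some runs.
- pocket (a point): Middle of the tray pocket on the carriage's top face, 22 mm above the table; moves with it. Its y axis, along the tray's long side, runs from the sprung stop (-y) to the clamp (+y); x points away from the robot. Clamp open, the tray has 3.5 mm of play to each end, 3 mm to each side. Guides 7 mm high, 30 mm long, flank it at y = +-72 mm; the middle is free for fingers.
- handle (a point): Black upright post, 16 mm diameter, on the carriage 80 mm in front (-x) of the pocket's middle, from 6 to 46 mm above the carriage's top face; this point is on its axis, 30 mm above that face. Grip it to slide the carriage: it moves freely in x and y (about 2 N plus some drag) and stays where it is left.
- slide_x (a joint): Carriage slide along the stand's x axis (point pocket's x), m: 0 fully back towards the robot, 0.12 fully away.
- slide_y (a joint): Carriage slide along the stand's y axis (point pocket's y), m: from -0.085 to 0.085.
- cam_grip (a point): Red upright bar of the eccentric knob, 13 mm thick, 13 to 49 mm above the carriage's top face. This point is on the pivot axis, 36 mm above that face, 113.5 mm from the pocket's middle in +y. The bar lies along its own y axis, from -17 to +23 mm (the lobe's side). Below it the yellow disc, 22 mm radius, centred 7 mm off the pivot, 1 to 13 mm above that face.
- cam (a joint): Angle of the eccentric knob, rad: 0 open (lobe away from the tray) to 2.9; grows clockwise seen from above, and stays where it is left. The lobe meets the tray near 1.0 to 1.2, first slides it to the stop, and begins to press the stop in at about 1.6; at 2.4 the stop is in by 5 mm.
- stop_pad (a joint): How far the sprung rubber stop at the pocket's -y end is pressed in, m (1.6 N per mm). 0 free; the tray is tight when it is in by more than 2 mm.
- pointer_tip (a point): Lower tip of the orange pointer on a fixed grey bracket, 68 mm above the table, 10 mm above pucks standing in the tray on the carriage. It has to point at the middle of the puck, within 6 mm. The bracket's arm, 20 mm wide, 80 to 94 mm above the table, reaches from the tip away from the robot to a post 120 mm away (head 98 mm high).
- pigment_jar: Bystander: jar with a red lid, 60 mm diameter, 90 mm high; origin under its centre.
- wood_float: Bystander: wooden hand float, 90 by 170 by 49 mm; origin under its centre.
- scoop_pot: Bystander: steel pot, 80 mm diameter, 70 mm high; origin under its centre.
Mind the look-alikes: they are no part of the job. Several things look just like the part that bears pointer_tip: the one meant starts farthest to the robot's left.

How it is judged (in metres and radians):
On the way, in this order (a step that is already met when the one before it is completed fails the run):
1. tray in the pocket, all pucks in its cells, clamp tight (stop pressed in by more than 2 mm) (x of tray_mid in the frame of pocket between -0.007 and 0.007 m and y of tray_mid in the frame of pocket between -0.014 and 0.006 m and z of tray_mid in the frame of pocket between 0.004 and 0.01 m and angle between the x axis of tray_mid and the x axis of pocket, either way round below 0.08 rad and value of joint stop_pad above 0.002 m and value of joint cam above 1.5 rad and x of puck_red_mid in the frame of tray_mid between -0.008 and 0.008 m and y of puck_red_mid in the frame of tray_mid between -0.065 and 0.065 m and z of puck_red_mid in the frame of tray_mid between 0.009 and 0.0155 m and x of puck_yellow_mid in the frame of tray_mid between -0.008 and 0.008 m and y of puck_yellow_mid in the frame of tray_mid between -0.065 and 0.065 m and z of puck_yellow_mid in the frame of tray_mid between 0.009 and 0.0155 m and x of puck_grey_mid in the frame of tray_mid between -0.008 and 0.008 m and y of puck_grey_mid in the frame of tray_mid between -0.065 and 0.065 m and z of puck_grey_mid in the frame of tray_mid between 0.009 and 0.0155 m), for 0.3 s.
2. the brick-red puck, in its cell, kept under the pointer (within 6 mm) for 1.5 s (horizontal distance between puck_red_mid and pointer_tip below 0.006 m and x of puck_red_mid in the frame of tray_mid between -0.008 and 0.008 m and y of puck_red_mid in the frame of tray_mid between -0.065 and 0.065 m and z of puck_red_mid in the frame of tray_mid between 0.009 and 0.0155 m), for 1.5 s.
3. the yellow puck, in its cell, kept under the pointer (within 6 mm) for 1.5 s (horizontal distance between puck_yellow_mid and pointer_tip below 0.006 m and x of puck_yellow_mid in the frame of tray_mid between -0.008 and 0.008 m and y of puck_yellow_mid in the frame of tray_mid between -0.065 and 0.065 m and z of puck_yellow_mid in the frame of tray_mid between 0.009 and 0.0155 m), for 1.5 s.
4. the grey puck, in its cell, kept under the pointer (within 6 mm) for 1.5 s (horizontal distance between puck_grey_mid and pointer_tip below 0.006 m and x of puck_grey_mid in the frame of tray_mid between -0.008 and 0.008 m and y of puck_grey_mid in the frame of tray_mid between -0.065 and 0.065 m and z of puck_grey_mid in the frame of tray_mid between 0.009 and 0.0155 m), for 1.5 s.
At the end, for the whole second after the job is handed in: The tray lies flat in the carriage's pocket and is still clamped (sprung stop pressed in by more than 2 mm), every puck present stands on the floor of a cell, and the carriage is back towards the robot to within 8 mm of its end (all of step 1 and value of joint slide_x below 0.008 m); the robot touches nothing.
It fails at once if a bystander was moved by more than 30 mm (distance of any of pigment_jar, wood_float, scoop_pot from where it was at the start of the episode above 0.03 m).
Of puck_red, puck_yellow, puck_grey only 2 to 3 are there at a start; the rules pass over those that are not, and their reading is None.
At some moment in a run one of puck_red, puck_yellow, puck_grey may be knocked a few centimetres aside while the robot is not near it.
Once in a run the grip may slacken for a moment while it holds something.
It also fails if it takes over 210 s, if anything falls off the work surface, if the arm or the gripper's body presses on something with over 40 N, if the wrist force passes 120 N, or if a joint passes its speed limit or range.

## Working session

There is one attempt and no reset: what is moved stays moved. The work goes in short steps, Python scripts to look and compute and a tool call to move; the robot and the scene stay as the last step left them, time stands still between calls to the robot, and variables do not carry over. Pictures are saved under pics/ and viewed, at most 16 in all, crops included, and the job is handed in when it is done.

Besides the shell and the picture viewer there is one more tool, called after "Call:" in YAML: its name, and indented under it one key for each argument. jog_arm: Moves the arm, as the interface text tells. Shift numbers are shares of 80 mm and turn numbers shares of 0.1 rad, none past 1 either way. Its arguments: {"type":"object","properties":{"targets":{"type":"array","items":{"type":"object","properties":{"xyz":{"type":"array","items":{"type":"number"}},"spin":{"type":"number"}}}},"gripper":{"type":"number"}},"required":["targets"]}

```bash
mkdir -p pics; ls
cat > h.py <<'E'
import numpy as np, cv2
from plant import bot
def cam(n):
    c=bot.get_calibration(n); f=192/np.tan(np.radians(c["vfov"])/2)
    return c,f,np.array(c["eye"],float),np.array(c["rotation"],float)
def ray(n,u,v):
    c,f,e,R=cam(n); d=np.array([(u-c["cx"])/f,(v-c["cy"])/f]); s=d.copy()
    for _ in range(30): s=d/(1+c["k1"]*(s@s))
    return e,R@np.array([s[0],s[1],1])
def pt(n,u,v,z):
    e,d=ray(n,u,v); return (e+d*(z-e[2])/d[2]).round(1)
def px(n,p):
    c,f,e,R=cam(n); q=R.T@(np.array(p,float)-e); s=q[:2]/q[2]; s=s*(1+c["k1"]*(s@s))
    return (s*f+[c["cx"],c["cy"]]).round(1)
def obs():
    o=bot.get_obs(); print({k:np.round(o[k],3).tolist() for k in("time","tool_pos","tcp_rot","contact_force","grip_width","finger_force")}); return o
E
python3 - <<'E'
from h import *
for n in("scene","top"):
    im=bot.capture(n); cv2.imwrite(f"pics/{n}0.png",im); cv2.imwrite(f"pics/{n}0b.png",cv2.resize(im,(800,600),interpolation=cv2.INTER_CUBIC)); print(bot.get_calibration(n))
obs()
E
```

```text
pics
{'vfov': 45.38691607313596, 'cx': 256.0792152347401, 'cy': 191.24456783214708, 'k1': -0.14427462800752544, 'eye': array([ 963.24273058, -900.72949328,  866.78124498]), 'rotation': array([-2.24536312, -0.00254972,  0.50184103])}
{'vfov': 43.01099011632781, 'cx': 264.5075914752715, 'cy': 189.1342989355838, 'k1': 0.02052282072470892, 'eye': array([ 413.19910905,  -22.94914814, 1481.46320286]), 'rotation': array([-3.09714793, -0.01773881, -1.60062964])}
{'time': 0.1, 'tool_pos': [177.395, -493.73, 226.114], 'tcp_rot': [-3.14, -0.0, 0.345], 'contact_force': [0.644, 0.924, 0.232], 'grip_width': 91.929, 'finger_force': 0.0}
```

View pics/scene0b.png

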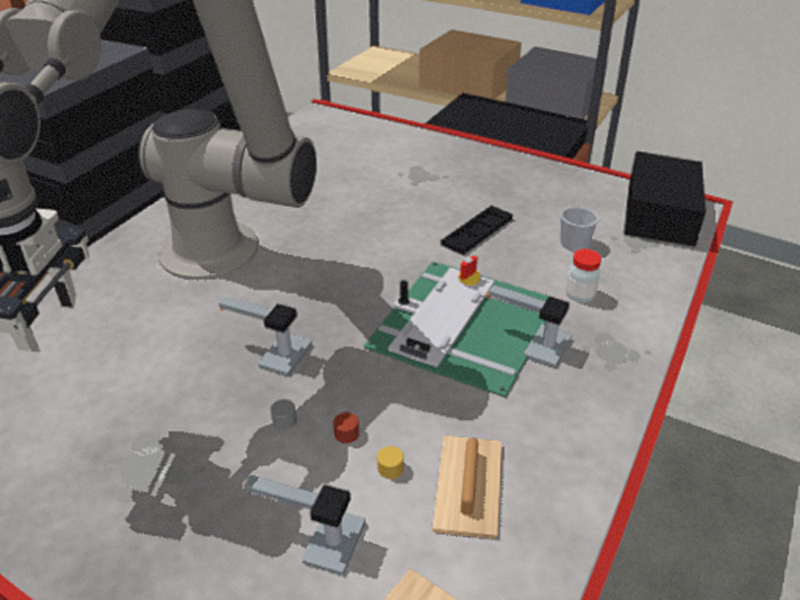

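View pics/top0b.png

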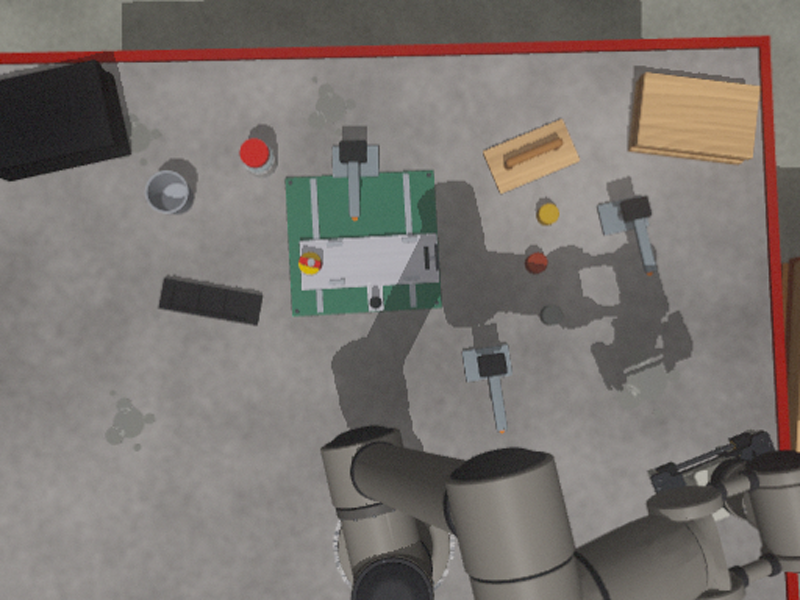

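```bash
cat > fix.py <<'E'
s=open("h.py").read().replace("from plant import bot","from plant import bot\nfrom scipy.spatial.transform import Rotation as Ro").replace('np.array(c["rotation"],float)','Ro.from_euler("xyz",c["rotation"]).as_matrix()')
s+='''
def blob(im,lo,hi,n,z,box=None,amin=40):
    m=cv2.inRange(cv2.cvtColor(im,cv2.COLOR_BGR2HSV),np.array(lo),np.array(hi))
    if box:
        k=np.zeros_like(m);x0,y0,x1,y1=box;k[y0:y1,x0:x1]=255;m&=k
    N,L,S,C=cv2.connectedComponentsWithStats(m)
    for i in range(1,N):
        if S[i,4]>=amin: print(C[i].round(1),S[i].tolist(),pt(n,*C[i],z))
    return m
'''
open("h.py","w").write(s)
E
python3 fix.py
python3 - <<'E'
from h import *
im=cv2.imread("pics/top0.png")
print("px base",px("top",[0,0,0]))
print("red");blob(im,(0,120,60),(10,255,255),"top",32,(300,100,400,230))
print("yel");blob(im,(18,120,60),(32,255,255),"top",32,(300,100,400,230))
print("grey",pt("top",552*.64,315*.64,32))
m=blob(im,(0,0,0),(180,255,60),"top",14,(90,165,180,220),200)
c=max(cv2.findContours(m,0,1)[0],key=cv2.contourArea);r=cv2.minAreaRect(c);print(r)
b=cv2.boxPoints(r);P=[pt("top",*q,14) for q in b];print(P,np.mean(P,0))
print("tip top",pt("top",354*.64,219*.64,68))
print("handle",pt("top",376*.64,301*.64,68))
a=cv2.resize(im[100:215,175:295],(800,767),interpolation=cv2.INTER_CUBIC)[:600];a=cv2.resize(im[105:205,178:288],None,fx=5.5,fy=5.5,interpolation=cv2.INTER_CUBIC);cv2.imwrite("pics/c1.png",a)
E
```

```text
px base [252.2 349.3]
red
[343.3 167.4] [337, 162, 13, 12, 117] [ 535.1 -288.    32. ]
yel
[350.4 136.8] [344, 130, 14, 14, 147] [ 626.5 -312.8   32. ]
grey [ 432.  -314.1   32. ]
[134.3 192.5] [102, 178, 66, 30, 1196] [478.9 339.3  14. ]
((134.37583923339844, 192.5369110107422), (63.48957061767578, 18.884672164916992), 10.007980346679688)
[array([470.3, 436.8,  14. ]), array([525.7, 426.2,  14. ]), array([487.3, 240.9,  14. ]), array([431.8, 251.8,  14. ])] [478.775 338.925  14.   ]
tip top [621.2  56.3  68. ]
handle [467.1  19.6  68. ]
```

View pics/c1.png

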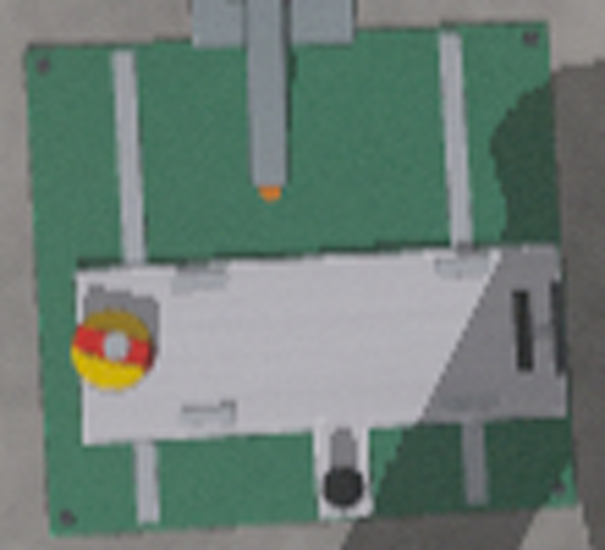

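Run:
```python
from h import *
f=lambda x,y,z:pt("top",178+(x+.5)/5.5-.5,105+(y+.5)/5.5-.5,z)
B=[f(*q,6) for q in((42,66),(530,38),(67,518),(558,488))];print("bolts",B,np.mean(B,0))
for q in((200,278),(462,265),(208,412),(478,402)):print("guide",f(*q,29))
print("tip",f(270,194,68),"handle",f(343,487,68),"cam",f(116,346,71))
print("rails",f(123,60,8),f(148,515,8),f(450,40,8),f(477,500,8))
print("carr corners",[f(*q,22).tolist() for q in((78,266),(557,246),(85,443),(566,415))])
# scene view checks
for n,u,v,z in(("tip/handle",404,285,68),("tray",477,229,14),("red",346,421,32),("yel",391,455,32),("grey",283,406,32)):
    print(n,pt("scene",u*.64,v*.64,z))
im=cv2.imread("pics/scene0.png");print("expected tip px scene",px("scene",[621,56,68])/.64)
```

```text
bolts [array([705.7, 183.3,   6. ]), array([714.3, -87. ,   6. ]), array([455.5, 175.4,   6. ]), array([464. , -94.8,   6. ])] [584.875  44.225   6.   ]
guide [583.   97.3  29. ]
guide [586.2 -45.2  29. ]
guide [510.   94.8  29. ]
guide [511.2 -51.6  29. ]
tip [622.1  56.   68. ] handle [465.8  21.6  68. ] cam [543.4 138.8  71. ]
rails [707.5 138.4   8. ] [455.7 130.8   8. ] [713.9 -42.5   8. ] [458.7 -49.9   8. ]
carr corners [[592.2, 164.1, 22.0], [596.0, -97.6, 22.0], [495.5, 162.5, 22.0], [503.2, -99.6, 22.0]]
tip/handle [471.3  14.8  68. ]
tray [481.6 329.3  14. ]
red [ 535.  -289.4   32. ]
yel [ 628.3 -313.9   32. ]
grey [ 431.5 -311.5   32. ]
expected tip px scene [488.4375  297.34375]
```

```bash
cat >> h.py <<'E'
def rows(*wps):
    """wps: (x,y,z,yaw,n) waypoints from the measured pose; prints jog rows."""
    o=bot.get_obs(); p=np.array(o["tool_pos"],float); w=o["tcp_rot"][2]; out=[]
    for x,y,z,yw,n in wps:
        t=np.array([x,y,z],float)
        for i in range(n):
            d=(t-p)/(n-i); a=(yw-w)/(n-i); c,s=np.cos(w),np.sin(w)
            l=np.round(np.array([c*d[0]+s*d[1],s*d[0]-c*d[1],-d[2]])/80,3); sp=round(-a/.1,2)
            out.append((l.tolist(),sp)); l=l*80
            p=p+[c*l[0]+s*l[1],s*l[0]-c*l[1],-l[2]]; w-=sp*.1
    print(np.round(o["tool_pos"],1),round(float(o["tcp_rot"][2]),3),round(float(o["time"]),2)); 
    for i,r in enumerate(out): print(i,r)
E
python3 -c "
from h import *
rows((467,22,180,1.603,20))"
```

```text
[ 177.4 -493.7  226.1] 0.345 0.1
0 ([0.279, -0.242, 0.029], np.float64(-0.63))
1 ([0.294, -0.224, 0.029], np.float64(-0.63))
2 ([0.308, -0.205, 0.029], np.float64(-0.63))
3 ([0.32, -0.185, 0.029], np.float64(-0.63))
4 ([0.331, -0.165, 0.029], np.float64(-0.63))
5 ([0.341, -0.144, 0.029], np.float64(-0.63))
6 ([0.349, -0.122, 0.029], np.float64(-0.63))
7 ([0.356, -0.1, 0.029], np.float64(-0.63))
8 ([0.361, -0.077, 0.029], np.float64(-0.63))
9 ([0.366, -0.054, 0.029], np.float64(-0.63))
10 ([0.368, -0.031, 0.029], np.float64(-0.63))
11 ([0.37, -0.008, 0.029], np.float64(-0.63))
12 ([0.369, 0.015, 0.029], np.float64(-0.63))
13 ([0.368, 0.039, 0.028], np.float64(-0.63))
14 ([0.364, 0.062, 0.029], np.float64(-0.63))
15 ([0.36, 0.084, 0.028], np.float64(-0.63))
16 ([0.354, 0.107, 0.029], np.float64(-0.63))
17 ([0.346, 0.129, 0.028], np.float64(-0.62))
18 ([0.338, 0.15, 0.029], np.float64(-0.63))
19 ([0.328, 0.171, 0.028], np.float64(-0.62))
```

Call:
jog_arm:
  targets:
    - {"xyz":[0.28,-0.24,0.03],"spin":-0.63}
    - {"xyz":[0.29,-0.22,0.03],"spin":-0.63}
    - {"xyz":[0.31,-0.2,0.03],"spin":-0.63}
    - {"xyz":[0.32,-0.18,0.03],"spin":-0.63}
    - {"xyz":[0.33,-0.16,0.03],"spin":-0.63}
    - {"xyz":[0.34,-0.14,0.03],"spin":-0.63}
    - {"xyz":[0.35,-0.12,0.03],"spin":-0.63}
    - {"xyz":[0.36,-0.1,0.03],"spin":-0.63}
    - {"xyz":[0.36,-0.08,0.03],"spin":-0.63}
    - {"xyz":[0.37,-0.05,0.03],"spin":-0.63}
  gripper: 45

```text
time: 1.35
tool_pos: [324.0, -236.8, 202.4]
tcp_rot: [-3.141, -0.0, 0.977]
contact_force: [0.8, -0.3, 0.4]
grip_width: 41.5
finger_force: 0.0
```

Call:
jog_arm:
  targets:
    - {"xyz":[0.37,-0.03,0.03],"spin":-0.63}
    - {"xyz":[0.37,-0.01,0.03],"spin":-0.63}
    - {"xyz":[0.37,0.01,0.03],"spin":-0.63}
    - {"xyz":[0.37,0.04,0.03],"spin":-0.63}
    - {"xyz":[0.36,0.06,0.03],"spin":-0.63}
    - {"xyz":[0.36,0.08,0.03],"spin":-0.63}
    - {"xyz":[0.35,0.11,0.03],"spin":-0.63}
    - {"xyz":[0.35,0.13,0.03],"spin":-0.62}
    - {"xyz":[0.34,0.15,0.03],"spin":-0.63}
    - {"xyz":[0.33,0.17,0.03],"spin":-0.62}

```text
time: 2.6
tool_pos: [468.2, 21.7, 178.3]
tcp_rot: [-3.141, 0.0, 1.605]
contact_force: [-0.6, -0.5, 0.0]
grip_width: 41.2
finger_force: 0.0
```

```bash
python3 -c "
from h import *
rows((466.5,21.8,120,1.603,3),(466.5,21.8,42,1.603,4))"
```

```text
[468.2  21.7 178.3] 1.605 2.6
0 ([0.001, -0.007, 0.243], np.float64(0.01))
1 ([0.001, -0.007, 0.243], np.float64(0.0))
2 ([0.0, -0.007, 0.243], np.float64(0.01))
3 ([0.0, 0.0, 0.244], np.float64(-0.0))
4 ([0.0, 0.0, 0.244], np.float64(-0.0))
5 ([0.0, 0.0, 0.244], np.float64(-0.0))
6 ([0.0, 0.0, 0.243], np.float64(-0.0))
```

Call:
jog_arm:
  targets:
    - {"xyz":[0,-0.01,0.24],"spin":0.01}
    - {"xyz":[0,-0.01,0.24],"spin":0.01}
    - {"xyz":[0,0,0.24],"spin":0}
    - {"xyz":[0,0,0.24],"spin":0}
    - {"xyz":[0,0,0.24],"spin":0}
    - {"xyz":[0,0,0.24],"spin":0}
    - {"xyz":[0,0,0.26],"spin":0}
    - {"xyz":[0,0,0],"spin":0}
    - {"xyz":[0,0,0],"spin":0}
    - {"xyz":[0,0,0],"spin":0}

```text
time: 3.85
tool_pos: [466.9, 20.6, 43.5]
tcp_rot: [3.14, 0.0, 1.601]
contact_force: [0.8, 0.0, 0.2]
grip_width: 41.3
finger_force: 0.0
```

Call:
jog_arm:
  targets:
    - {"xyz":[0,0,0],"spin":0}
    - {"xyz":[0,0,0],"spin":0}
    - {"xyz":[0,0,0],"spin":0}
    - {"xyz":[0,0,0],"spin":0}
    - {"xyz":[0,0,0],"spin":0}
    - {"xyz":[0,0,0],"spin":0}
    - {"xyz":[0,0,0],"spin":0}
    - {"xyz":[0,0,0],"spin":0}
    - {"xyz":[0,0,0],"spin":0}
    - {"xyz":[0,0,0],"spin":0}
  gripper: 0

```text
time: 5.1
tool_pos: [466.4, 20.7, 42.7]
tcp_rot: [3.142, 0.0, 1.601]
contact_force: [-2.6, 0.6, 3.1]
grip_width: 14.3
finger_force: 30.0
```

Call:
jog_arm:
  targets:
    - {"xyz":[-0.06,-0.02,0],"spin":0}
    - {"xyz":[-0.06,-0.02,0],"spin":0}
    - {"xyz":[-0.06,-0.02,0],"spin":0}
    - {"xyz":[-0.06,-0.02,0],"spin":0}
    - {"xyz":[-0.06,-0.02,0],"spin":0}
    - {"xyz":[-0.06,-0.02,0],"spin":0}
    - {"xyz":[-0.06,-0.02,0],"spin":0}
    - {"xyz":[-0.06,-0.02,0],"spin":0}
    - {"xyz":[-0.06,-0.02,0],"spin":0}
    - {"xyz":[0,0,0],"spin":0}

```text
time: 6.35
tool_pos: [458.9, -24.6, 42.9]
tcp_rot: [3.13, 0.003, 1.6]
contact_force: [20.3, -1.9, -17.3]
grip_width: 14.7
finger_force: 30.0
```

Call:
jog_arm:
  targets:
    - {"xyz":[0,0.02,0],"spin":0}
    - {"xyz":[0,0.04,0],"spin":0}
    - {"xyz":[0,0.04,0],"spin":0}
    - {"xyz":[0,0,0],"spin":0}
    - {"xyz":[0,0,0],"spin":0}
    - {"xyz":[0,0,0],"spin":0}
    - {"xyz":[0,0,0],"spin":0}
    - {"xyz":[0,0,0],"spin":0}
    - {"xyz":[0,0,0],"spin":0}
    - {"xyz":[0,0,0],"spin":0}

```text
time: 7.6
tool_pos: [461.3, -22.7, 42.7]
tcp_rot: [-3.142, 0.0, 1.601]
contact_force: [-2.0, -1.8, 3.8]
grip_width: 14.3
finger_force: 30.0
```

Call:
jog_arm:
  targets:
    - {"xyz":[0,0,0],"spin":0}
    - {"xyz":[0,0,0],"spin":0}
    - {"xyz":[0,0,0],"spin":0}
    - {"xyz":[0,0,-0.2],"spin":0}
    - {"xyz":[0,0,-0.3],"spin":0}
    - {"xyz":[0,0,-0.3],"spin":0}
    - {"xyz":[0,0,-0.3],"spin":0}
    - {"xyz":[0,0,-0.3],"spin":0}
    - {"xyz":[0,0,0],"spin":0}
    - {"xyz":[0,0,0],"spin":0}
  gripper: 45

```text
time: 8.85
tool_pos: [460.8, -22.6, 153.9]
tcp_rot: [-3.14, -0.0, 1.601]
contact_force: [-0.3, -0.5, 0.2]
grip_width: 41.5
finger_force: 0.0
```

```bash
python3 -c "
from h import *
rows((479,339,110,1.381,10))"
```

```text
[460.8 -22.6 153.9] 1.601 8.85
0 ([0.451, 0.036, 0.055], np.float64(0.22))
1 ([0.452, 0.026, 0.055], np.float64(0.22))
2 ([0.452, 0.017, 0.055], np.float64(0.22))
3 ([0.452, 0.006, 0.055], np.float64(0.22))
4 ([0.453, -0.003, 0.055], np.float64(0.22))
5 ([0.452, -0.013, 0.055], np.float64(0.22))
6 ([0.452, -0.023, 0.055], np.float64(0.22))
7 ([0.451, -0.034, 0.055], np.float64(0.22))
8 ([0.451, -0.043, 0.054], np.float64(0.22))
9 ([0.449, -0.053, 0.055], np.float64(0.22))
```

Call:
jog_arm:
  targets:
    - {"xyz":[0.45,0.04,0.03],"spin":0.22}
    - {"xyz":[0.45,0.03,0.03],"spin":0.22}
    - {"xyz":[0.45,0.02,0.05],"spin":0.22}
    - {"xyz":[0.45,0.01,0.05],"spin":0.22}
    - {"xyz":[0.45,0,0.05],"spin":0.22}
    - {"xyz":[0.45,-0.01,0.06],"spin":0.22}
    - {"xyz":[0.45,-0.02,0.07],"spin":0.22}
    - {"xyz":[0.45,-0.03,0.07],"spin":0.22}
    - {"xyz":[0.45,-0.04,0.07],"spin":0.22}
    - {"xyz":[0.45,-0.05,0.07],"spin":0.22}
  gripper: 100

```text
time: 10.1
tool_pos: [481.4, 338.3, 108.7]
tcp_rot: [-3.139, 0.002, 1.38]
contact_force: [0.0, -0.4, 0.3]
grip_width: 91.7
finger_force: 0.0
```

```bash
python3 -c "
from h import *
im=bot.capture('top');cv2.imwrite('pics/top1.png',im);cv2.imwrite('pics/c2.png',cv2.resize(im[100:215,90:290],(800,460),interpolation=cv2.INTER_CUBIC))
rows((478.8,338.9,4,1.381,4))"
```

```text
[481.1 342.  108.1] 1.381 10.15
0 ([-0.011, -0.005, 0.325], np.float64(-0.0))
1 ([-0.011, -0.005, 0.326], np.float64(-0.0))
2 ([-0.011, -0.006, 0.325], np.float64(-0.0))
3 ([-0.011, -0.005, 0.326], np.float64(-0.0))
```

View pics/c2.png

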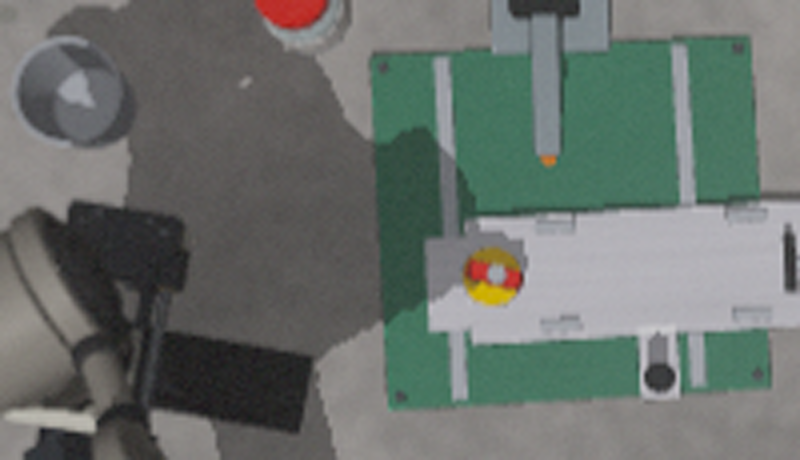

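Call:
jog_arm:
  targets:
    - {"xyz":[-0.01,-0.01,0.3],"spin":0}
    - {"xyz":[-0.01,-0.01,0.3],"spin":0}
    - {"xyz":[-0.01,-0.01,0.3],"spin":0}
    - {"xyz":[-0.01,0,0.2],"spin":0}
    - {"xyz":[0,0,0.15],"spin":0}
    - {"xyz":[0,0,0.05],"spin":0}
    - {"xyz":[0,0,0],"spin":0}
    - {"xyz":[0,0,0],"spin":0}
    - {"xyz":[0,0,0],"spin":0}
    - {"xyz":[0,0,0],"spin":0}

```text
time: 11.4
tool_pos: [479.4, 334.8, 7.0]
tcp_rot: [3.141, -0.0, 1.381]
contact_force: [0.4, -0.7, -0.1]
grip_width: 91.8
finger_force: 0.0
```

Call:
jog_arm:
  targets:
    - {"xyz":[0,0,0],"spin":0}
    - {"xyz":[0,0,0],"spin":0}
    - {"xyz":[0,0,0],"spin":0}
    - {"xyz":[0,0,0],"spin":0}
    - {"xyz":[0,0,0],"spin":0}
    - {"xyz":[0,0,0],"spin":0}
    - {"xyz":[0,0,0],"spin":0}
    - {"xyz":[0,0,0],"spin":0}
    - {"xyz":[0,0,0],"spin":0}
    - {"xyz":[0,0,0],"spin":0}
  gripper: 0

```text
time: 12.65
tool_pos: [479.2, 334.7, 6.6]
tcp_rot: [3.142, 0.0, 1.381]
contact_force: [-1.7, -0.7, 0.3]
grip_width: 59.9
finger_force: 30.0
```

```bash
python3 -c "
from h import *
g=lambda u,v,z:pt('top',90+(u+.5)/4-.5,100+(v+.5)/4-.5,z)
G=[g(*q,29) for q in((556,225),(748,214),(562,323),(752,314))];print(G,np.mean(G,0))
print('handle',g(659,377,68),'cam',g(497,273,71),'tip',g(548,161,68), 'bolts',g(384,66,6),g(738,48,6),g(400,397,6),g(758,373,6))
obs();rows((478.8,338.9,110,1.381,4))"
```

```text
[array([579.6,  53.6,  29. ]), array([583.9, -90.1,  29. ]), array([506.1,  51.1,  29. ]), array([508.8, -90.8,  29. ])] [544.6  -19.05  29.  ]
handle [462.4 -20.1  68. ] cam [541.1  95.   71. ] tip [622.   56.1  68. ] bolts [707. 182.   6.] [713.9 -87.5   6. ] [455.2 175.8   6. ] [465.4 -95.    6. ]
{'time': 12.65, 'tool_pos': [479.237, 334.699, 6.636], 'tcp_rot': [3.142, 0.0, 1.381], 'contact_force': [-1.748, -0.69, 0.346], 'grip_width': 59.903, 'finger_force': 29.994}
[479.2 334.7   6.6] 1.381 12.65
0 ([0.013, -0.004, -0.323], np.float64(-0.0))
1 ([0.013, -0.004, -0.323], np.float64(-0.0))
2 ([0.012, -0.004, -0.323], np.float64(-0.0))
3 ([0.013, -0.003, -0.323], np.float64(-0.0))
```

Call:
jog_arm:
  targets:
    - {"xyz":[0,0,-0.2],"spin":0}
    - {"xyz":[0,0,-0.3],"spin":0}
    - {"xyz":[0,0,-0.3],"spin":0}
    - {"xyz":[0,0,-0.3],"spin":0}
    - {"xyz":[0,0,-0.3],"spin":0}
    - {"xyz":[0,0,-0.1],"spin":0}
    - {"xyz":[0,0,0],"spin":-0.5}
    - {"xyz":[0,0,0],"spin":-0.7}
    - {"xyz":[0,0,0],"spin":-0.7}
    - {"xyz":[0,0,0],"spin":-0.32}

```text
time: 13.9
tool_pos: [479.1, 334.6, 126.4]
tcp_rot: [-3.141, 0.0, 1.604]
contact_force: [0.5, 0.7, -2.1]
grip_width: 59.3
finger_force: 30.0
```

```bash
python3 -c "
from h import *
im=cv2.imread('pics/top1.png')
print('dark');blob(im,(0,0,0),(180,255,70),'top',68,(246,186,264,200),8)
print('red');blob(im,(0,150,90),(8,255,255),'top',71,(200,155,225,180),5)
print('orange');blob(im,(8,150,90),(16,255,255),'top',68,(220,130,235,145),3)
obs();rows((543.6,-23.3,126,1.603,9))"
```

```text
dark
[254.3 193.6] [251, 191, 8, 6, 36] [463.2 -20.   68. ]
red
[209.1 167.2] [207, 165, 5, 5, 18] [543.3 108.9  71. ]
[217.7 169.5] [216, 167, 4, 5, 15] [536.1  84.2  71. ]
orange
[227.  139.5] [226, 139, 3, 2, 6] [623.1  55.   68. ]
{'time': 13.9, 'tool_pos': [479.071, 334.626, 126.39], 'tcp_rot': [-3.141, 0.0, 1.604], 'contact_force': [0.526, 0.708, -2.074], 'grip_width': 59.282, 'finger_force': 29.995}
[479.1 334.6 126.4] 1.604 13.9
0 ([-0.5, 0.073, 0.001], np.float64(0.0))
1 ([-0.5, 0.073, 0.0], np.float64(0.0))
2 ([-0.5, 0.073, 0.001], np.float64(0.0))
3 ([-0.5, 0.073, 0.0], np.float64(0.0))
4 ([-0.5, 0.073, 0.001], np.float64(0.0))
5 ([-0.5, 0.073, 0.0], np.float64(0.0))
6 ([-0.499, 0.073, 0.001], np.float64(0.0))
7 ([-0.5, 0.074, 0.0], np.float64(0.0))
8 ([-0.499, 0.073, 0.001], np.float64(0.01))
```

Call:
jog_arm:
  targets:
    - {"xyz":[-0.5,0.07,0],"spin":0}
    - {"xyz":[-0.5,0.07,0],"spin":0}
    - {"xyz":[-0.5,0.07,0],"spin":0}
    - {"xyz":[-0.5,0.07,0],"spin":0}
    - {"xyz":[-0.5,0.07,0],"spin":0}
    - {"xyz":[-0.5,0.08,0],"spin":0}
    - {"xyz":[-0.5,0.08,0],"spin":0}
    - {"xyz":[-0.5,0.08,0],"spin":0}
    - {"xyz":[-0.5,0.08,0],"spin":0.01}
    - {"xyz":[0,0,0],"spin":0}

```text
time: 15.15
tool_pos: [544.8, -26.0, 126.6]
tcp_rot: [3.141, 0.001, 1.598]
contact_force: [0.3, 0.1, -0.9]
grip_width: 60.1
finger_force: 30.0
```

Call:
jog_arm:
  targets:
    - {"xyz":[0,0,0.2],"spin":0}
    - {"xyz":[0,0,0.2],"spin":0}
    - {"xyz":[0,0,0.2],"spin":0}
    - {"xyz":[0,0,0.2],"spin":0}
    - {"xyz":[0,0,0.2],"spin":0}
    - {"xyz":[0,0,0.05],"spin":0}
    - {"xyz":[0,0,0],"spin":0}
    - {"xyz":[0,0,0],"spin":0}
    - {"xyz":[0,0,0],"spin":0}
    - {"xyz":[0,0,0],"spin":0}

```text
time: 16.4
tool_pos: [544.5, -23.4, 43.1]
tcp_rot: [3.141, 0.0, 1.602]
contact_force: [0.0, 0.2, -2.0]
grip_width: 59.3
finger_force: 30.0
```

```bash
python3 -c "
from h import *
a=bot.capture('top');b=bot.capture('scene');cv2.imwrite('pics/top2.png',a);cv2.imwrite('pics/scene2.png',b)
A=cv2.resize(a[110:210,185:310],(750,600),interpolation=cv2.INTER_CUBIC)
cv2.imwrite('pics/c3.png',A)
u,v=px('scene',[540,-20,22]);u=int(u);v=int(v);print(u,v)
cv2.imwrite('pics/c4.png',cv2.resize(b[v-50:v+50,u-62:u+63],(750,600),interpolation=cv2.INTER_CUBIC))
obs()"
```

```text
274 209
{'time': 16.5, 'tool_pos': [544.405, -23.399, 42.909], 'tcp_rot': [3.141, 0.0, 1.602], 'contact_force': [-0.936, 0.302, -1.898], 'grip_width': 59.719, 'finger_force': 29.995}
```

View pics/c4.png

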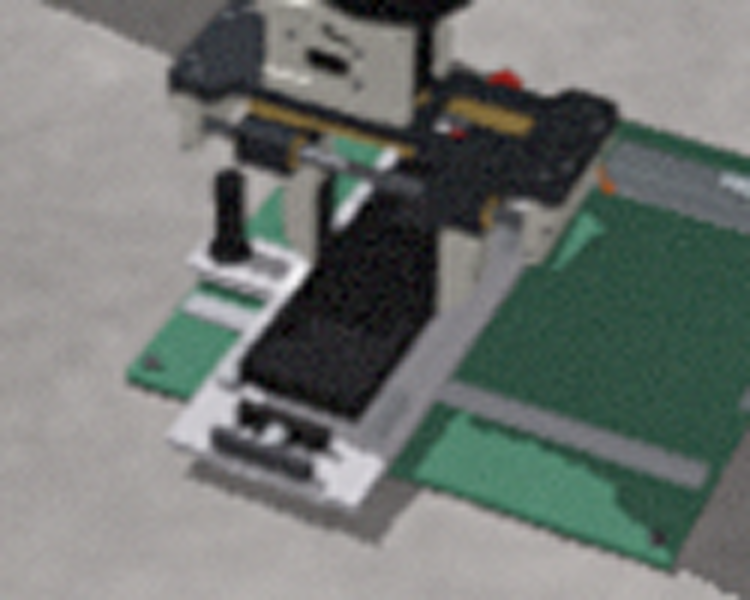

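```bash
python3 -c "
from h import *
g=lambda u,v,z:pt('scene',212+(u+.5)/6-.5,159+(v+.5)/6-.5,z)
th=.032;U=np.array([[np.cos(th),np.sin(th)],[-np.sin(th),np.cos(th)]])
P=np.array([543.5,-18.5])
for n,q,z in(('trayL',(240,380),36.3),('trayR',(356,416),36.3),('trayLt',(243,358),50.3),('trayRt',(362,393),50.3),('handle top',(229,175),68),('carrL',(167,440),22),('carrR',(363,505),22)):
    w=g(*q,z);print(n,w,(U@(w[:2]-P)).round(1))
"
```

```text
trayL [ 518.2 -110.2   36.3] [-28.2 -90.8]
trayR [ 574.2 -106.1   36.3] [ 27.9 -88.5]
trayLt [ 519.9 -110.4   50.3] [-26.5 -91.1]
trayRt [ 576.4 -105.2   50.3] [ 30.1 -87.7]
handle top [461.4 -18.9  68. ] [-82.1   2.2]
carrL [ 501.4 -146.6   22. ] [ -46.2 -126.7]
carrR [ 595.9 -140.7   22. ] [  48.5 -123.8]
```

View pics/c3.png

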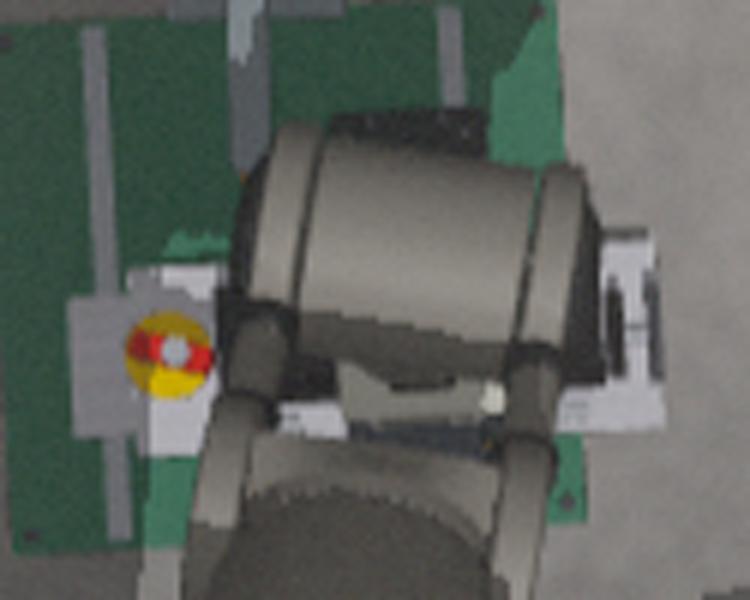

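Call:
jog_arm:
  targets:
    - {"xyz":[-0.01,-0.01,0.03],"spin":0}
    - {"xyz":[0,0,0.03],"spin":0}
    - {"xyz":[0,0,0.03],"spin":0}
    - {"xyz":[0,0,0.03],"spin":0}
    - {"xyz":[0,0,0.03],"spin":0}
    - {"xyz":[0,0,0.02],"spin":0}
    - {"xyz":[0,0,0],"spin":0}
    - {"xyz":[0,0,0],"spin":0}
    - {"xyz":[0,0,0],"spin":0}
    - {"xyz":[0,0,0],"spin":0}

```text
time: 17.75
tool_pos: [543.6, -24.2, 29.2]
tcp_rot: [3.141, 0.0, 1.602]
contact_force: [0.8, 1.2, -1.9]
grip_width: 59.7
finger_force: 30.0
```

```bash
python3 -c "
from h import *
obs()
g=lambda u,v,z:pt('top',185+(u+.5)/6-.5,110+(v+.5)/6-.5,z)
print(g(603,385,50),g(575,405,29),g(608,330,30),g(176,350,71))"
```

```text
{'time': 17.75, 'tool_pos': [543.563, -24.189, 29.181], 'tcp_rot': [3.141, 0.0, 1.602], 'contact_force': [0.759, 1.214, -1.886], 'grip_width': 59.712, 'finger_force': 29.995}
[ 519.7 -112.2   50. ] [511.7 -99.2  29. ] [ 548.6 -116.8   30. ] [540.9  94.9  71. ]
```

Call:
jog_arm:
  targets:
    - {"xyz":[0,0,0.01],"spin":0}
    - {"xyz":[0,0,0],"spin":0}
    - {"xyz":[0,0,0],"spin":0}
    - {"xyz":[0,0,0],"spin":0}
    - {"xyz":[0,0,0],"spin":0}
    - {"xyz":[0,0,0],"spin":0}
    - {"xyz":[0,0,0],"spin":0}
    - {"xyz":[0,0,0],"spin":0}
    - {"xyz":[0,0,0],"spin":0}
    - {"xyz":[0,0,0],"spin":0}
  gripper: 90

```text
time: 19.0
tool_pos: [543.5, -24.2, 28.3]
tcp_rot: [-3.142, 0.0, 1.602]
contact_force: [0.1, 0.5, -0.1]
grip_width: 82.6
finger_force: 0.0
```

```bash
python3 -c "
from h import *
rows((545,-24,150,1.603,4),(432,-314,130,1.603,8),(432,-314,14,1.603,5))"
```

```text
[543.5 -24.2  28.3] 1.602 19.0
0 ([0.0, 0.005, -0.38], np.float64(-0.0))
1 ([0.0, 0.004, -0.381], np.float64(-0.0))
2 ([0.001, 0.005, -0.38], np.float64(-0.01))
3 ([0.0, 0.004, -0.381], np.float64(-0.0))
4 ([-0.447, -0.191, 0.031], np.float64(-0.0))
5 ([-0.447, -0.191, 0.031], np.float64(-0.0))
6 ([-0.447, -0.191, 0.031], np.float64(-0.0))
7 ([-0.447, -0.191, 0.031], np.float64(-0.0))
8 ([-0.447, -0.191, 0.032], np.float64(-0.0))
9 ([-0.448, -0.191, 0.031], np.float64(-0.0))
10 ([-0.447, -0.191, 0.032], np.float64(-0.0))
11 ([-0.448, -0.19, 0.031], np.float64(-0.0))
12 ([0.0, -0.0, 0.29], np.float64(-0.0))
13 ([0.0, -0.0, 0.29], np.float64(-0.0))
14 ([0.0, -0.0, 0.29], np.float64(-0.0))
15 ([0.0, -0.0, 0.29], np.float64(-0.0))
16 ([0.0, -0.0, 0.29], np.float64(-0.0))
```

Call:
jog_arm:
  targets:
    - {"xyz":[0,0,-0.3],"spin":0}
    - {"xyz":[0,0,-0.4],"spin":0}
    - {"xyz":[0,0,-0.4],"spin":0}
    - {"xyz":[0,0,-0.4],"spin":0}
    - {"xyz":[-0.45,-0.19,0],"spin":0}
    - {"xyz":[-0.45,-0.19,0],"spin":0}
    - {"xyz":[-0.45,-0.19,0],"spin":0}
    - {"xyz":[-0.45,-0.19,0],"spin":0}
    - {"xyz":[-0.45,-0.19,0],"spin":0}
    - {"xyz":[0,0,0],"spin":0}
  gripper: 75

```text
time: 20.25
tool_pos: [472.4, -208.5, 148.3]
tcp_rot: [3.142, 0.001, 1.598]
contact_force: [0.2, -0.3, -0.1]
grip_width: 68.9
finger_force: 0.0
```

```bash
python3 -c "
from h import *
im=bot.capture('top');cv2.imwrite('pics/top3.png',im);b=bot.capture('scene');cv2.imwrite('pics/scene3.png',b)
A=np.hstack([cv2.resize(im[105:215,195:375],(800,489),interpolation=cv2.INTER_CUBIC)])
cv2.imwrite('pics/c5.png',A)
print('red');blob(im,(0,120,60),(10,255,255),'top',32,(300,100,400,230))
print('yel');blob(im,(18,120,60),(32,255,255),'top',32,(300,100,400,230))
print('tray');m=blob(im,(0,0,0),(180,255,60),'top',36,(200,140,300,190),200)
obs()"
```

```text
red
yel
[350.4 136.7] [344, 130, 14, 14, 146] [ 626.6 -312.9   32. ]
tray
[253.1 166.3] [221, 155, 65, 23, 1214] [545.8 -18.7  36. ]
{'time': 20.35, 'tool_pos': [473.058, -206.341, 148.292], 'tcp_rot': [3.142, -0.0, 1.601], 'contact_force': [-0.315, 0.289, -0.138], 'grip_width': 69.227, 'finger_force': 0.0}
```

View pics/c5.png

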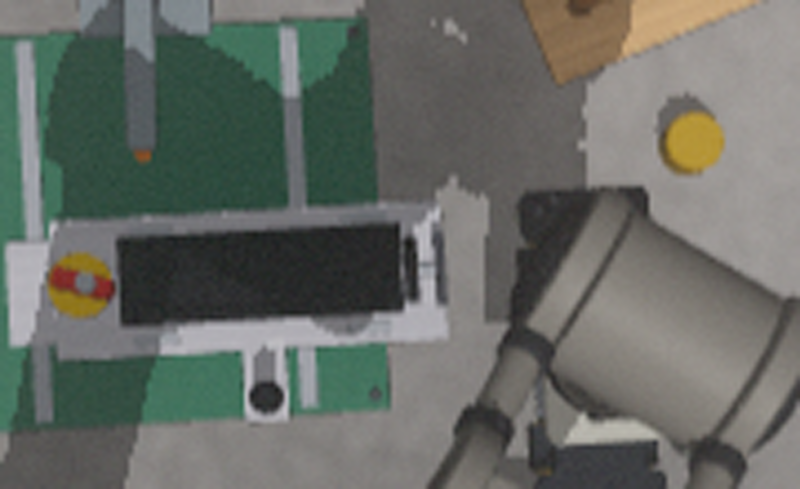

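```bash
python3 -c "
from h import *
im=cv2.imread('pics/top0.png');cv2.imwrite('pics/x.png',im[190:213,340:366]);
h=cv2.cvtColor(im[190:213,340:366],cv2.COLOR_BGR2GRAY);
c=cv2.HoughCircles(cv2.resize(h,None,fx=8,fy=8,interpolation=cv2.INTER_CUBIC),cv2.HOUGH_GRADIENT,1,100,param1=60,param2=12,minRadius=40,maxRadius=65);print(c)
for u,v,r in c[0]: print(pt('top',340+(u+.5)/8-.5,190+(v+.5)/8-.5,32))
rows((432,-313,130,1.603,4),(432,-313,14,1.603,5))"
```

```text
[[[92.5 96.5 49.3]]]
[ 432.1 -307.7   32. ]
[ 473.1 -206.3  148.3] 1.601 20.35
0 ([-0.329, -0.138, 0.057], np.float64(-0.01))
1 ([-0.329, -0.139, 0.057], np.float64(-0.0))
2 ([-0.329, -0.138, 0.057], np.float64(-0.01))
3 ([-0.33, -0.139, 0.058], np.float64(-0.0))
4 ([0.0, -0.0, 0.29], np.float64(-0.0))
5 ([0.0, -0.0, 0.29], np.float64(-0.0))
6 ([0.0, -0.0, 0.29], np.float64(-0.0))
7 ([0.0, -0.0, 0.29], np.float64(-0.0))
8 ([0.0, -0.0, 0.29], np.float64(-0.0))
```

Call:
jog_arm:
  targets:
    - {"xyz":[-0.33,-0.14,0.06],"spin":0}
    - {"xyz":[-0.33,-0.14,0.06],"spin":0}
    - {"xyz":[-0.33,-0.14,0.06],"spin":0}
    - {"xyz":[-0.32,-0.14,0.06],"spin":0}
    - {"xyz":[0,0,0.1],"spin":1}
    - {"xyz":[0,0,0.1],"spin":1}
    - {"xyz":[0,0,0.1],"spin":1}
    - {"xyz":[0,0,0.1],"spin":1}
    - {"xyz":[0,0,0.1],"spin":1}
    - {"xyz":[0,0,0.1],"spin":1}
  gripper: 75

```text
time: 21.6
tool_pos: [432.4, -311.3, 80.9]
tcp_rot: [-3.142, -0.0, 1.0]
contact_force: [-0.7, 0.2, -0.2]
grip_width: 68.9
finger_force: 0.0
```

Call:
jog_arm:
  targets:
    - {"xyz":[0,0,0.05],"spin":1}
    - {"xyz":[0,0,0.05],"spin":1}
    - {"xyz":[0,0,0.05],"spin":1}
    - {"xyz":[0,0,0.05],"spin":1}
    - {"xyz":[0,0,0.05],"spin":1}
    - {"xyz":[0,0,0.05],"spin":1}
    - {"xyz":[0,0,0.1],"spin":1}
    - {"xyz":[0,0,0.15],"spin":1}
    - {"xyz":[0,0,0.15],"spin":1}
    - {"xyz":[0,0,0.15],"spin":0.7}

```text
time: 22.85
tool_pos: [432.5, -311.3, 12.8]
tcp_rot: [-3.141, -0.0, 0.031]
contact_force: [0.0, -0.8, 0.2]
grip_width: 68.9
finger_force: 0.0
```

Call:
jog_arm:
  targets:
    - {"xyz":[0,0,0],"spin":0}
    - {"xyz":[0,0,0],"spin":0}
    - {"xyz":[0,0,0],"spin":0}
    - {"xyz":[0,0,0],"spin":0}
    - {"xyz":[0,0,0],"spin":0}
    - {"xyz":[0,0,0],"spin":0}
    - {"xyz":[0,0,0],"spin":0}
    - {"xyz":[0,0,0],"spin":0}
    - {"xyz":[0,0,0],"spin":0}
    - {"xyz":[0,0,0],"spin":0}
  gripper: 30

```text
time: 24.1
tool_pos: [432.0, -312.8, 13.7]
tcp_rot: [3.141, -0.001, 0.032]
contact_force: [1.7, 1.4, 4.7]
grip_width: 38.9
finger_force: 30.0
```

Call:
jog_arm:
  targets:
    - {"xyz":[0,0,0],"spin":0}
    - {"xyz":[0,0,0],"spin":0}
    - {"xyz":[0,0,0],"spin":0}
    - {"xyz":[0,0,0],"spin":0}
    - {"xyz":[0,0,0],"spin":-0.7}
    - {"xyz":[0,0,0],"spin":-1}
    - {"xyz":[0,0,0],"spin":-1}
    - {"xyz":[0,0,0],"spin":-1}
    - {"xyz":[0,0,0],"spin":-1}
    - {"xyz":[0,0,0],"spin":-1}
  gripper: 75

```text
time: 25.35
tool_pos: [431.6, -312.6, 13.1]
tcp_rot: [-3.142, 0.0, 0.605]
contact_force: [0.3, 0.5, 0.4]
grip_width: 69.1
finger_force: 0.0
```

Call:
jog_arm:
  targets:
    - {"xyz":[0,0,0],"spin":-1}
    - {"xyz":[0,0,0],"spin":-1}
    - {"xyz":[0,0,0],"spin":-1}
    - {"xyz":[0,0,0],"spin":-1}
    - {"xyz":[0,0,0],"spin":-1}
    - {"xyz":[0,0,0],"spin":-1}
    - {"xyz":[0,0,0],"spin":-1}
    - {"xyz":[0,0,0],"spin":-1}
    - {"xyz":[0,0,0],"spin":-1}
    - {"xyz":[0,0,0],"spin":-1}

```text
time: 26.6
tool_pos: [431.6, -312.6, 13.1]
tcp_rot: [-3.142, -0.0, 1.605]
contact_force: [0.0, -0.0, -0.3]
grip_width: 68.7
finger_force: 0.0
```

Call:
jog_arm:
  targets:
    - {"xyz":[0,0,0],"spin":0}
    - {"xyz":[0,0,0],"spin":0}
    - {"xyz":[0,0,0],"spin":0}
    - {"xyz":[0,0,0],"spin":0}
    - {"xyz":[0,0,0],"spin":0}
    - {"xyz":[0,0,0],"spin":0}
    - {"xyz":[0,0,0],"spin":0}
    - {"xyz":[0,0,0],"spin":0}
    - {"xyz":[0,0,0],"spin":0}
    - {"xyz":[0,0,0],"spin":0}
  gripper: 30

```text
time: 27.85
tool_pos: [431.6, -312.5, 13.1]
tcp_rot: [-3.142, -0.0, 1.602]
contact_force: [-0.7, 0.1, -0.9]
grip_width: 39.0
finger_force: 30.0
```

```bash
python3 -c "
from h import *
rows((432,-312,100,1.603,4),(545.2,-69.2,100,1.603,6),(545.2,-69.2,45,1.603,4))"
```

```text
[ 431.6 -312.5   13.1] 1.602 27.85
0 ([0.002, 0.001, -0.272], np.float64(-0.0))
1 ([0.002, 0.001, -0.271], np.float64(-0.0))
2 ([0.001, 0.002, -0.272], np.float64(-0.01))
3 ([0.002, 0.001, -0.271], np.float64(-0.0))
4 ([0.498, 0.252, -0.0], np.float64(-0.0))
5 ([0.498, 0.252, -0.0], np.float64(-0.0))
6 ([0.498, 0.252, -0.0], np.float64(-0.0))
7 ([0.498, 0.252, -0.0], np.float64(-0.0))
8 ([0.498, 0.252, -0.0], np.float64(-0.0))
9 ([0.498, 0.252, -0.0], np.float64(-0.0))
10 ([-0.0, -0.0, 0.172], np.float64(-0.0))
11 ([-0.0, -0.0, 0.172], np.float64(-0.0))
12 ([-0.0, -0.0, 0.172], np.float64(-0.0))
13 ([-0.0, -0.0, 0.171], np.float64(-0.0))
```

Call:
jog_arm:
  targets:
    - {"xyz":[0,0,-0.25],"spin":0}
    - {"xyz":[0,0,-0.28],"spin":0}
    - {"xyz":[0,0,-0.28],"spin":0}
    - {"xyz":[0,0,-0.28],"spin":0}
    - {"xyz":[0.5,0.25,0],"spin":0}
    - {"xyz":[0.5,0.25,0],"spin":0}
    - {"xyz":[0.5,0.25,0],"spin":0}
    - {"xyz":[0.5,0.25,0],"spin":0}
    - {"xyz":[0.5,0.25,0],"spin":0}
    - {"xyz":[0.5,0.26,0],"spin":0}

```text
time: 29.1
tool_pos: [545.4, -67.5, 100.3]
tcp_rot: [3.141, 0.0, 1.602]
contact_force: [0.3, -0.8, -1.0]
grip_width: 39.3
finger_force: 30.0
```

```bash
python3 -c "
from h import *
im=bot.capture('top')
rows((545.2,-69.2,53,1.603,4))"
```

```text
[547.3 -63.  100.4] 1.604 29.15
0 ([-0.019, -0.007, 0.148], np.float64(0.0))
1 ([-0.019, -0.007, 0.148], np.float64(0.0))
2 ([-0.019, -0.007, 0.148], np.float64(0.0))
3 ([-0.02, -0.007, 0.149], np.float64(0.01))
```

Call:
jog_arm:
  targets:
    - {"xyz":[0,0,0.15],"spin":0}
    - {"xyz":[0,0,0.15],"spin":0}
    - {"xyz":[0,0,0.15],"spin":0}
    - {"xyz":[0,0,0.13],"spin":0}
    - {"xyz":[0,0,0],"spin":0}
    - {"xyz":[0,0,0.04],"spin":0}
    - {"xyz":[0,0,0.04],"spin":0}
    - {"xyz":[0,0,0.03],"spin":0}
    - {"xyz":[0,0,0],"spin":0}
    - {"xyz":[0,0,0],"spin":0}

```text
time: 30.4
tool_pos: [545.0, -69.0, 45.2]
tcp_rot: [3.141, 0.0, 1.602]
contact_force: [0.1, 0.2, -0.7]
grip_width: 39.1
finger_force: 30.0
```

Call:
jog_arm:
  targets:
    - {"xyz":[0,0,0.03],"spin":0}
    - {"xyz":[0,0,0.03],"spin":0}
    - {"xyz":[0,0,0.01],"spin":0}
    - {"xyz":[0,0,0],"spin":0}
    - {"xyz":[0,0,0],"spin":0}
    - {"xyz":[0,0,0],"spin":0}
    - {"xyz":[0,0,0],"spin":0}
    - {"xyz":[0,0,0],"spin":0}
    - {"xyz":[0,0,0],"spin":0}
    - {"xyz":[0,0,0],"spin":0}

```text
time: 31.65
tool_pos: [544.9, -69.0, 39.5]
tcp_rot: [3.142, 0.0, 1.602]
contact_force: [1.1, -0.1, -1.6]
grip_width: 39.1
finger_force: 30.0
```

Call:
jog_arm:
  targets:
    - {"xyz":[0,0,0],"spin":0}
    - {"xyz":[0,0,0],"spin":0}
    - {"xyz":[0,0,0],"spin":0}
    - {"xyz":[0,0,0],"spin":0}
    - {"xyz":[0,0,-0.2],"spin":0}
    - {"xyz":[0,0,-0.3],"spin":0}
    - {"xyz":[0,0,-0.4],"spin":0}
    - {"xyz":[0,0,-0.4],"spin":0}
    - {"xyz":[0,-0.4,0],"spin":0}
    - {"xyz":[0,-0.4,0],"spin":0}
  gripper: 75

```text
time: 32.9
tool_pos: [480.5, -71.0, 145.0]
tcp_rot: [3.139, 0.001, 1.602]
contact_force: [-0.1, 0.1, 0.6]
grip_width: 68.8
finger_force: 0.0
```

```bash
python3 -c "
from h import *
im=bot.capture('top');cv2.imwrite('pics/top4.png',im)
print('red');blob(im,(0,120,50),(10,255,255),'top',32,(290,100,400,230),20)
print('yel');blob(im,(18,120,60),(32,255,255),'top',32,(300,100,400,230))
b=bot.capture('scene');cv2.imwrite('pics/scene4.png',b)
print('red');blob(b,(0,120,50),(10,255,255),'scene',20,(190,240,290,330))
print('yel');blob(b,(18,120,60),(32,255,255),'scene',20,(200,240,290,330))
b=cv2.imread('pics/scene0.png')
print('red');blob(b,(0,120,50),(10,255,255),'scene',20,(190,240,290,330))
print('yel');blob(b,(18,120,60),(32,255,255),'scene',20,(200,240,290,330))
rows((472,-100,150,1.603,1))"
```

```text
red
[343.2 167.9] [337, 162, 13, 13, 127] [ 533.6 -287.9   32. ]
yel
[350.6 136.7] [345, 130, 13, 14, 142] [ 626.8 -313.4   32. ]
red
[221.1 273.3] [214, 264, 15, 20, 250] [ 534.7 -291.7   20. ]
yel
[249.6 295.4] [242, 286, 16, 20, 283] [ 628.2 -317.    20. ]
red
[221.1 273.3] [214, 264, 15, 20, 255] [ 534.7 -291.5   20. ]
yel
[249.6 295.5] [242, 286, 16, 20, 281] [ 628.3 -317.2   20. ]
[478.4 -70.6 144.6] 1.601 33.0
0 ([-0.365, -0.091, -0.068], np.float64(-0.02))
```

Call:
jog_arm:
  targets:
    - {"xyz":[-0.46,0.1,0],"spin":0}
    - {"xyz":[-0.46,0.1,0],"spin":0}
    - {"xyz":[-0.46,0.1,0],"spin":0}
    - {"xyz":[-0.46,0.1,0],"spin":0}
    - {"xyz":[-0.46,0.1,0.15],"spin":0}
    - {"xyz":[-0.45,0.09,0.3],"spin":0}
    - {"xyz":[0,0,0.35],"spin":0}
    - {"xyz":[0,0,0.35],"spin":0}
    - {"xyz":[0,0,0.35],"spin":0}
    - {"xyz":[0,0,0.15],"spin":0}

```text
time: 34.25
tool_pos: [534.9, -289.3, 10.6]
tcp_rot: [-3.141, -0.001, 1.602]
contact_force: [-0.1, 0.5, 0.2]
grip_width: 68.5
finger_force: 0.0
```

Call:
jog_arm:
  targets:
    - {"xyz":[0,0,0],"spin":0}
    - {"xyz":[0,0,0],"spin":0}
    - {"xyz":[0,0,0],"spin":0}
    - {"xyz":[0,0,0],"spin":0}
    - {"xyz":[0,0,0],"spin":0}
    - {"xyz":[0,0,0],"spin":0}
    - {"xyz":[0,0,0],"spin":0}
    - {"xyz":[0,0,0],"spin":0}
    - {"xyz":[0,0,0],"spin":0}
    - {"xyz":[0,0,0],"spin":0}
  gripper: 30

```text
time: 35.5
tool_pos: [535.2, -289.7, 12.6]
tcp_rot: [3.141, 0.001, 1.602]
contact_force: [-1.6, 0.8, 5.2]
grip_width: 39.1
finger_force: 30.0
```

```bash
python3 -c "
from h import *
obs()
rows((535,-289,110,1.603,4),(542,31,110,1.603,6))"
```

```text
{'time': 35.5, 'tool_pos': [535.232, -289.661, 12.588], 'tcp_rot': [3.141, 0.001, 1.602], 'contact_force': [-1.563, 0.764, 5.184], 'grip_width': 39.066, 'finger_force': 30.001}
[ 535.2 -289.7   12.6] 1.602 35.5
0 ([0.002, -0.001, -0.304], np.float64(-0.0))
1 ([0.002, -0.001, -0.305], np.float64(-0.0))
2 ([0.002, -0.0, -0.304], np.float64(-0.01))
3 ([0.002, -0.001, -0.305], np.float64(-0.0))
4 ([0.666, 0.036, 0.0], np.float64(-0.0))
5 ([0.666, 0.036, 0.0], np.float64(-0.0))
6 ([0.666, 0.036, 0.0], np.float64(-0.0))
7 ([0.666, 0.036, 0.0], np.float64(-0.0))
8 ([0.666, 0.036, 0.0], np.float64(-0.0))
9 ([0.665, 0.036, 0.0], np.float64(-0.0))
```

Call:
jog_arm:
  targets:
    - {"xyz":[0,0,-0.3],"spin":0}
    - {"xyz":[0,0,-0.45],"spin":0}
    - {"xyz":[0,0,-0.45],"spin":0}
    - {"xyz":[0.57,0.03,0],"spin":0}
    - {"xyz":[0.57,0.03,0],"spin":0}
    - {"xyz":[0.57,0.03,0],"spin":0}
    - {"xyz":[0.57,0.03,0],"spin":0}
    - {"xyz":[0.57,0.03,0],"spin":0}
    - {"xyz":[0.57,0.03,0],"spin":0}
    - {"xyz":[0.57,0.03,0],"spin":0}

```text
time: 36.75
tool_pos: [541.8, 31.7, 107.6]
tcp_rot: [3.141, 0.0, 1.602]
contact_force: [0.4, -0.7, -0.4]
grip_width: 39.1
finger_force: 30.0
```

Call:
jog_arm:
  targets:
    - {"xyz":[0,0,0],"spin":0}
    - {"xyz":[0,0,0],"spin":0}
    - {"xyz":[0,0,0.2],"spin":0}
    - {"xyz":[0,0,0.2],"spin":0}
    - {"xyz":[0,0,0.2],"spin":0}
    - {"xyz":[0,0,0.1],"spin":0}
    - {"xyz":[0,0,0],"spin":0}
    - {"xyz":[0,0,0],"spin":0}
    - {"xyz":[0,0,0],"spin":0}
    - {"xyz":[0,0,0],"spin":0}

```text
time: 38.0
tool_pos: [542.1, 30.2, 51.9]
tcp_rot: [3.141, 0.0, 1.602]
contact_force: [-1.3, -0.1, -0.7]
grip_width: 38.9
finger_force: 30.0
```

Call:
jog_arm:
  targets:
    - {"xyz":[0,0,0.03],"spin":0}
    - {"xyz":[0,0,0.03],"spin":0}
    - {"xyz":[0,0,0.02],"spin":0}
    - {"xyz":[0,0,0],"spin":0}
    - {"xyz":[0,0,0],"spin":0}
    - {"xyz":[0,0,0],"spin":0}
    - {"xyz":[0,0,0],"spin":0}
    - {"xyz":[0,0,0],"spin":0}
    - {"xyz":[0,0,0],"spin":0}
    - {"xyz":[0,0,0],"spin":0}

```text
time: 39.25
tool_pos: [541.9, 30.2, 45.1]
tcp_rot: [3.142, 0.0, 1.602]
contact_force: [0.3, 0.2, -0.1]
grip_width: 39.1
finger_force: 30.0
```

Call:
jog_arm:
  targets:
    - {"xyz":[0,0,0.03],"spin":0}
    - {"xyz":[0,0,0.03],"spin":0}
    - {"xyz":[0,0,0.015],"spin":0}
    - {"xyz":[0,0,0],"spin":0}
    - {"xyz":[0,0,0],"spin":0}
    - {"xyz":[0,0,0],"spin":0}
    - {"xyz":[0,0,0],"spin":0}
    - {"xyz":[0,0,0],"spin":0}
    - {"xyz":[0,0,0],"spin":0}
    - {"xyz":[0,0,0],"spin":0}

```text
time: 40.5
tool_pos: [541.8, 30.2, 39.1]
tcp_rot: [-3.142, 0.0, 1.602]
contact_force: [-0.3, 0.1, -0.4]
grip_width: 39.3
finger_force: 30.0
```

Call:
jog_arm:
  targets:
    - {"xyz":[0,0,0],"spin":0}
    - {"xyz":[0,0,0],"spin":0}
    - {"xyz":[0,0,0],"spin":0}
    - {"xyz":[0,0,0],"spin":0}
    - {"xyz":[0,0,-0.2],"spin":0}
    - {"xyz":[0,0,-0.3],"spin":0}
    - {"xyz":[0,0,-0.4],"spin":0}
    - {"xyz":[0,0,-0.4],"spin":0}
    - {"xyz":[-0.5,0,0],"spin":0}
    - {"xyz":[-0.5,0,0],"spin":0}
  gripper: 75

```text
time: 41.75
tool_pos: [544.8, -50.4, 145.0]
tcp_rot: [3.139, 0.001, 1.603]
contact_force: [0.2, 0.4, 0.0]
grip_width: 69.2
finger_force: 0.0
```

Call:
jog_arm:
  targets:
    - {"xyz":[-0.5,0,0],"spin":0}
    - {"xyz":[-0.5,0,0],"spin":0}
    - {"xyz":[-0.5,0,0],"spin":0}
    - {"xyz":[0,0,0],"spin":0}
    - {"xyz":[0,0,0],"spin":0}
    - {"xyz":[0,0,0],"spin":0}
    - {"xyz":[0,0,0],"spin":0}
    - {"xyz":[0,0,0],"spin":0}
    - {"xyz":[0,0,0],"spin":0}
    - {"xyz":[0,0,0],"spin":0}

```text
time: 43.0
tool_pos: [548.0, -169.6, 143.1]
tcp_rot: [-3.142, 0.0, 1.602]
contact_force: [0.4, 0.3, 0.4]
grip_width: 68.8
finger_force: 0.0
```

```bash
python3 -c "
from h import *
im=bot.capture('top');cv2.imwrite('pics/top5.png',im)
print('yel');blob(im,(18,120,60),(32,255,255),'top',32,(290,90,400,230))
print('red tray');blob(im,(0,120,50),(10,255,255),'top',58,(195,130,300,200),20)
rows((627.7,-315,130,1.603,5),(627.7,-315,13,1.603,5))"
```

```text
yel
red tray
[236.2 166.7] [230, 160, 13, 15, 149] [543.9  30.8  58. ]
[208.9 167.2] [206, 165, 6, 5, 21] [544.6 110.7  58. ]
[ 548.  -169.6  143.1] 1.602 43.05
0 ([-0.369, 0.188, 0.033], np.float64(-0.0))
1 ([-0.37, 0.188, 0.033], np.float64(-0.0))
2 ([-0.369, 0.188, 0.032], np.float64(-0.0))
3 ([-0.37, 0.188, 0.033], np.float64(-0.01))
4 ([-0.369, 0.187, 0.032], np.float64(-0.0))
5 ([-0.0, -0.0, 0.293], np.float64(-0.0))
6 ([-0.0, -0.0, 0.292], np.float64(-0.0))
7 ([-0.0, -0.0, 0.293], np.float64(-0.0))
8 ([-0.0, -0.0, 0.292], np.float64(-0.0))
9 ([-0.0, -0.0, 0.293], np.float64(-0.0))
```

```bash
python3 -c "
from h import *
b=bot.capture('scene');cv2.imwrite('pics/scene5.png',b)
print('yel');blob(b,(18,120,60),(32,255,255),'scene',20,(100,230,400,384))
im=cv2.imread('pics/top5.png');cv2.imwrite('pics/c6.png',cv2.resize(im[90:210,195:395],(800,480),interpolation=cv2.INTER_CUBIC))"
```

```text
yel
[249.5 295.4] [242, 286, 16, 20, 280] [ 628.2 -317.1   20. ]
```

View pics/c6.png

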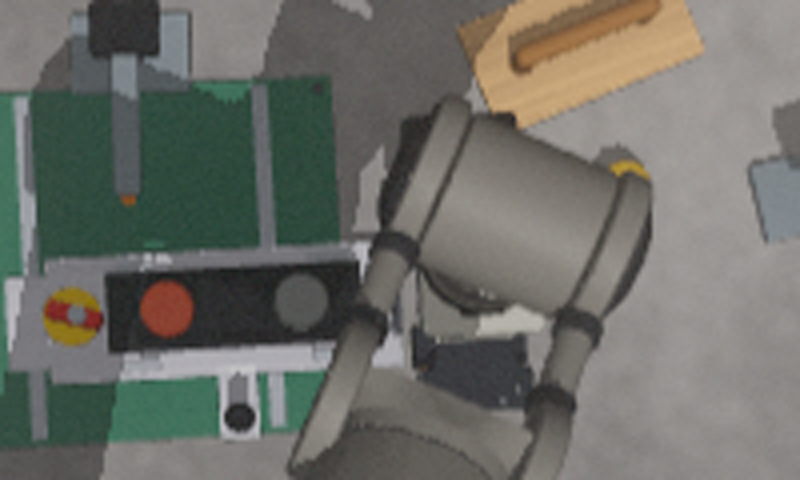

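Call:
jog_arm:
  targets:
    - {"xyz":[-0.37,0.19,0],"spin":0}
    - {"xyz":[-0.37,0.19,0],"spin":0}
    - {"xyz":[-0.37,0.19,0],"spin":0}
    - {"xyz":[-0.37,0.19,0.1],"spin":0}
    - {"xyz":[-0.37,0.18,0.22],"spin":0}
    - {"xyz":[0,0,0.3],"spin":0}
    - {"xyz":[0,0,0.3],"spin":0}
    - {"xyz":[0,0,0.3],"spin":0}
    - {"xyz":[0,0,0.3],"spin":0}
    - {"xyz":[0,0,0.1],"spin":0}

```text
time: 44.35
tool_pos: [626.8, -314.8, 11.6]
tcp_rot: [-3.139, -0.002, 1.602]
contact_force: [-0.4, 0.7, 0.3]
grip_width: 69.0
finger_force: 0.0
```

Call:
jog_arm:
  targets:
    - {"xyz":[0,0,0],"spin":0}
    - {"xyz":[0,0,0],"spin":0}
    - {"xyz":[0,0,0],"spin":0}
    - {"xyz":[0,0,0],"spin":0}
    - {"xyz":[0,0,0],"spin":0}
    - {"xyz":[0,0,0],"spin":0}
    - {"xyz":[0,0,0],"spin":0}
    - {"xyz":[0,0,0],"spin":0}
    - {"xyz":[0,0,0],"spin":0}
    - {"xyz":[0,0,0],"spin":0}
  gripper: 30

```text
time: 45.6
tool_pos: [628.0, -315.6, 14.6]
tcp_rot: [3.141, 0.001, 1.602]
contact_force: [-1.8, 1.5, 6.6]
grip_width: 38.8
finger_force: 30.0
```

```bash
python3 -c "
from h import *
obs()
rows((627.7,-315,110,1.603,3),(543.5,-19.6,110,1.603,7))"
```

```text
{'time': 45.6, 'tool_pos': [628.038, -315.593, 14.572], 'tcp_rot': [3.141, 0.001, 1.602], 'contact_force': [-1.815, 1.505, 6.567], 'grip_width': 38.783, 'finger_force': 30.001}
[ 628.  -315.6   14.6] 1.602 45.6
0 ([0.003, -0.001, -0.398], np.float64(-0.0))
1 ([0.002, -0.001, -0.397], np.float64(-0.01))
2 ([0.003, -0.002, -0.398], np.float64(-0.0))
3 ([0.532, -0.133, 0.0], np.float64(-0.0))
4 ([0.532, -0.133, 0.0], np.float64(-0.0))
5 ([0.532, -0.134, 0.0], np.float64(-0.0))
6 ([0.532, -0.133, 0.0], np.float64(-0.0))
7 ([0.532, -0.134, 0.0], np.float64(-0.0))
8 ([0.532, -0.133, 0.0], np.float64(-0.0))
9 ([0.532, -0.134, 0.0], np.float64(-0.0))
```

Call:
jog_arm:
  targets:
    - {"xyz":[0,0,-0.3],"spin":0}
    - {"xyz":[0,0,-0.45],"spin":0}
    - {"xyz":[0,0,-0.45],"spin":0}
    - {"xyz":[0.53,-0.13,0],"spin":0}
    - {"xyz":[0.53,-0.14,0],"spin":0}
    - {"xyz":[0.53,-0.13,0],"spin":0}
    - {"xyz":[0.53,-0.14,0],"spin":0}
    - {"xyz":[0.53,-0.13,0],"spin":0}
    - {"xyz":[0.53,-0.13,0],"spin":0}
    - {"xyz":[0.54,-0.13,0],"spin":0}

```text
time: 46.85
tool_pos: [543.7, -18.8, 109.4]
tcp_rot: [3.141, -0.0, 1.602]
contact_force: [-0.0, 0.4, -1.4]
grip_width: 39.0
finger_force: 30.0
```

Call:
jog_arm:
  targets:
    - {"xyz":[0,0,0],"spin":0}
    - {"xyz":[0,0,0],"spin":0}
    - {"xyz":[0,0,0.2],"spin":0}
    - {"xyz":[0,0,0.2],"spin":0}
    - {"xyz":[0,0,0.2],"spin":0}
    - {"xyz":[0,0,0.1],"spin":0}
    - {"xyz":[0,0,0],"spin":0}
    - {"xyz":[0,0,0],"spin":0}
    - {"xyz":[0,0,0],"spin":0}
    - {"xyz":[0,0,0],"spin":0}

```text
time: 48.1
tool_pos: [544.5, -20.2, 54.0]
tcp_rot: [3.141, 0.0, 1.602]
contact_force: [0.0, 0.5, -0.2]
grip_width: 39.0
finger_force: 30.0
```

Call:
jog_arm:
  targets:
    - {"xyz":[0,-0.01,0.03],"spin":0}
    - {"xyz":[0,0,0.03],"spin":0}
    - {"xyz":[0,0,0.03],"spin":0}
    - {"xyz":[0,0,0],"spin":0}
    - {"xyz":[0,0,0],"spin":0}
    - {"xyz":[0,0,0],"spin":0}
    - {"xyz":[0,0,0],"spin":0}
    - {"xyz":[0,0,0],"spin":0}
    - {"xyz":[0,0,0],"spin":0}
    - {"xyz":[0,0,0],"spin":0}

```text
time: 49.35
tool_pos: [543.4, -20.2, 46.3]
tcp_rot: [3.142, 0.0, 1.602]
contact_force: [-0.4, 1.2, -0.5]
grip_width: 39.4
finger_force: 30.0
```

Call:
jog_arm:
  targets:
    - {"xyz":[0,0,0.03],"spin":0}
    - {"xyz":[0,0,0.03],"spin":0}
    - {"xyz":[0,0,0.01],"spin":0}
    - {"xyz":[0,0,0],"spin":0}
    - {"xyz":[0,0,0],"spin":0}
    - {"xyz":[0,0,0],"spin":0}
    - {"xyz":[0,0,0],"spin":0}
    - {"xyz":[0,0,0],"spin":0}
    - {"xyz":[0,0,0],"spin":0}
    - {"xyz":[0,0,0],"spin":0}

```text
time: 50.6
tool_pos: [543.4, -20.2, 40.7]
tcp_rot: [3.142, 0.0, 1.602]
contact_force: [-0.9, 0.4, -0.7]
grip_width: 39.0
finger_force: 30.0
```

Call:
jog_arm:
  targets:
    - {"xyz":[0,0,0],"spin":0}
    - {"xyz":[0,0,0],"spin":0}
    - {"xyz":[0,0,0],"spin":0}
    - {"xyz":[0,0,0],"spin":0}
    - {"xyz":[0,0,-0.2],"spin":0}
    - {"xyz":[0,0,-0.3],"spin":0}
    - {"xyz":[0,0,-0.4],"spin":0}
    - {"xyz":[0.4,-0.01,-0.1],"spin":0}
    - {"xyz":[0.5,0,0],"spin":0}
    - {"xyz":[0.53,0,0],"spin":0}
  gripper: 60

```text
time: 51.85
tool_pos: [539.4, 95.1, 122.3]
tcp_rot: [3.14, 0.0, 1.601]
contact_force: [0.8, 0.3, -0.7]
grip_width: 55.1
finger_force: 0.0
```

Call:
jog_arm:
  targets:
    - {"xyz":[0,0,0],"spin":0.8}
    - {"xyz":[0,0,0],"spin":0.8}
    - {"xyz":[0,0,0],"spin":0.8}
    - {"xyz":[0,0,0],"spin":0.8}
    - {"xyz":[0,0,0],"spin":0}
    - {"xyz":[0,0,0],"spin":0}
    - {"xyz":[0,0,0],"spin":0}
    - {"xyz":[0,0,0],"spin":0}
    - {"xyz":[0,0,0],"spin":0}
    - {"xyz":[0,0,0],"spin":0}
  gripper: 45

```text
time: 53.1
tool_pos: [539.0, 94.1, 120.7]
tcp_rot: [-3.142, 0.0, 1.282]
contact_force: [-0.6, 0.5, 0.4]
grip_width: 41.3
finger_force: 0.0
```

```bash
python3 -c "
from h import *
b=bot.capture('scene');cv2.imwrite('pics/scene6.png',b)
u,v=px('scene',[540,40,40]);u=int(u);v=int(v)
cv2.imwrite('pics/c7.png',cv2.resize(b[v-60:v+60,u-80:u+80],(800,600),interpolation=cv2.INTER_CUBIC))
obs();rows((538.9,94.3,42,1.27,5))"
```

```text
{'time': 53.15, 'tool_pos': [539.027, 94.158, 120.659], 'tcp_rot': [-3.142, 0.0, 1.282], 'contact_force': [0.237, 1.789, -0.683], 'grip_width': 41.284, 'finger_force': 0.0}
[539.   94.2 120.7] 1.282 53.15
0 ([0.0, -0.0, 0.197], np.float64(0.02))
1 ([0.0, -0.001, 0.197], np.float64(0.02))
2 ([0.0, -0.0, 0.196], np.float64(0.03))
3 ([0.001, -0.001, 0.197], np.float64(0.02))
4 ([0.0, -0.0, 0.196], np.float64(0.03))
```

View pics/c7.png

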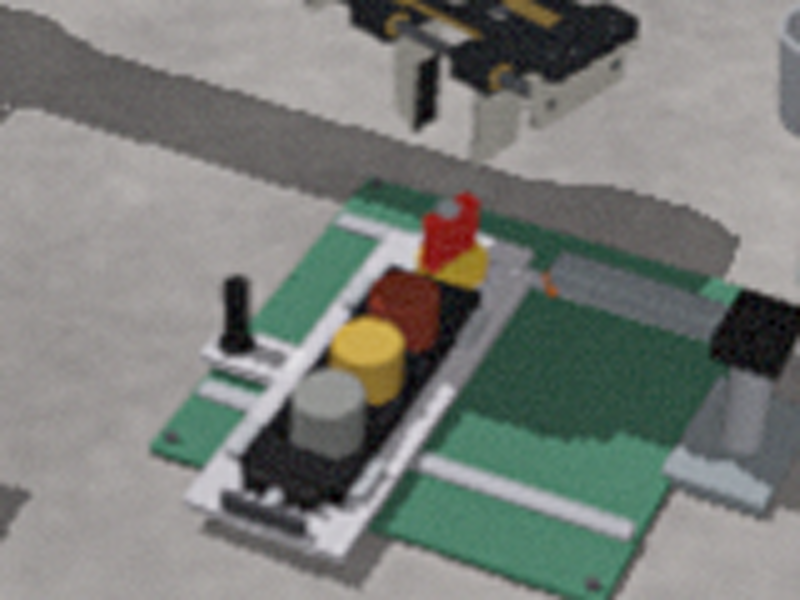

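Call:
jog_arm:
  targets:
    - {"xyz":[0,0,0.2],"spin":0.1}
    - {"xyz":[0,0,0.2],"spin":0}
    - {"xyz":[0,0,0.2],"spin":0}
    - {"xyz":[0,0,0.15],"spin":0}
    - {"xyz":[0,0,0.12],"spin":0}
    - {"xyz":[0,0,0.1],"spin":0}
    - {"xyz":[0,0,0],"spin":0}
    - {"xyz":[0,0,0],"spin":0}
    - {"xyz":[0,0,0],"spin":0}
    - {"xyz":[0,0,0],"spin":0}

```text
time: 54.4
tool_pos: [539.3, 94.2, 43.4]
tcp_rot: [3.141, -0.0, 1.272]
contact_force: [-0.3, -0.2, 0.5]
grip_width: 41.2
finger_force: 0.0
```

Call:
jog_arm:
  targets:
    - {"xyz":[0,0,0],"spin":0}
    - {"xyz":[0,0,0],"spin":0}
    - {"xyz":[0,0,0],"spin":0}
    - {"xyz":[0,0,0],"spin":0}
    - {"xyz":[0,0,0],"spin":0}
    - {"xyz":[0,0,0],"spin":0}
    - {"xyz":[0,0,0],"spin":0}
    - {"xyz":[0,0,0],"spin":0}
    - {"xyz":[0,0,0],"spin":0}
    - {"xyz":[0,0,0],"spin":0}
  gripper: 0

```text
time: 55.65
tool_pos: [538.9, 94.2, 43.0]
tcp_rot: [-3.141, 0.0, 1.272]
contact_force: [-2.7, 1.7, 0.7]
grip_width: 12.9
finger_force: 29.8
```

Call:
jog_arm:
  targets:
    - {"xyz":[0,0,0],"spin":0.8}
    - {"xyz":[0,0,0],"spin":0.8}
    - {"xyz":[0,0,0],"spin":0.8}
    - {"xyz":[0,0,0],"spin":0.8}
    - {"xyz":[0,0,0],"spin":0.8}
    - {"xyz":[0,0,0],"spin":0.8}
    - {"xyz":[0,0,0],"spin":0.8}
    - {"xyz":[0,0,0],"spin":0.4}
    - {"xyz":[0,0,0],"spin":0}
    - {"xyz":[0,0,0],"spin":0}

```text
time: 56.9
tool_pos: [539.0, 94.2, 43.0]
tcp_rot: [-3.141, 0.0, 0.672]
contact_force: [-1.8, 1.5, 0.1]
grip_width: 13.1
finger_force: 29.8
```

Call:
jog_arm:
  targets:
    - {"xyz":[0,0,0],"spin":0.8}
    - {"xyz":[0,0,0],"spin":0.8}
    - {"xyz":[0,0,0],"spin":0.8}
    - {"xyz":[0,0,0],"spin":0.8}
    - {"xyz":[0,0,0],"spin":0.8}
    - {"xyz":[0,0,0],"spin":0.8}
    - {"xyz":[0,0,0],"spin":0.8}
    - {"xyz":[0,0,0],"spin":0.8}
    - {"xyz":[0,0,0],"spin":0.6}
    - {"xyz":[0,0,0],"spin":0}

```text
time: 58.15
tool_pos: [539.1, 94.1, 43.1]
tcp_rot: [3.141, -0.0, -0.027]
contact_force: [-1.4, 1.5, 1.2]
grip_width: 12.5
finger_force: 29.8
```

Call:
jog_arm:
  targets:
    - {"xyz":[0,0,0],"spin":0.8}
    - {"xyz":[0,0,0],"spin":0.8}
    - {"xyz":[0,0,0],"spin":0.8}
    - {"xyz":[0,0,0],"spin":0.8}
    - {"xyz":[0,0,0],"spin":0.8}
    - {"xyz":[0,0,0],"spin":0.8}
    - {"xyz":[0,0,0],"spin":0.8}
    - {"xyz":[0,0,0],"spin":0.8}
    - {"xyz":[0,0,0],"spin":0.8}
    - {"xyz":[0,0,0],"spin":0}

```text
time: 59.4
tool_pos: [539.0, 94.0, 43.1]
tcp_rot: [3.141, -0.0, -0.746]
contact_force: [-1.3, 0.7, -0.1]
grip_width: 12.9
finger_force: 29.9
```

Call:
jog_arm:
  targets:
    - {"xyz":[0,0,0],"spin":0}
    - {"xyz":[0,0,0],"spin":0}
    - {"xyz":[0,0,0],"spin":0}
    - {"xyz":[0,0,0],"spin":0}
    - {"xyz":[0,0,-0.3],"spin":0}
    - {"xyz":[0,0,-0.3],"spin":0}
    - {"xyz":[0,0,-0.4],"spin":0}
    - {"xyz":[0,0,-0.4],"spin":-0.5}
    - {"xyz":[0,0,0],"spin":-1}
    - {"xyz":[0,0,0],"spin":-1}
  gripper: 38

```text
time: 60.65
tool_pos: [539.2, 94.2, 155.7]
tcp_rot: [-3.141, -0.001, -0.495]
contact_force: [0.4, 0.1, 0.3]
grip_width: 34.8
finger_force: 0.0
```

```bash
python3 -c "
from h import *
im=bot.capture('top');cv2.imwrite('pics/top7.png',im);b=bot.capture('scene');cv2.imwrite('pics/scene7.png',b)
A=cv2.resize(im[110:210,190:290],(400,400),interpolation=cv2.INTER_CUBIC)
u,v=px('scene',[540,10,40]);u=int(u);v=int(v)
B=cv2.resize(b[v-50:v+50,u-50:u+50],(400,400),interpolation=cv2.INTER_CUBIC)
cv2.imwrite('pics/c8.png',np.hstack([A,B]))
rows((462.7,-21.5,156,0.032,9))"
```

```text
[539.   94.1 155.2] -0.497 60.75
0 ([-0.017, 0.192, -0.001], np.float64(-0.59))
1 ([-0.028, 0.19, -0.001], np.float64(-0.59))
2 ([-0.039, 0.188, -0.001], np.float64(-0.59))
3 ([-0.05, 0.186, -0.001], np.float64(-0.59))
4 ([-0.061, 0.183, -0.001], np.float64(-0.59))
5 ([-0.071, 0.179, -0.001], np.float64(-0.59))
6 ([-0.082, 0.174, -0.001], np.float64(-0.58))
7 ([-0.092, 0.169, -0.002], np.float64(-0.59))
8 ([-0.102, 0.163, -0.001], np.float64(-0.58))
```

View pics/c8.png

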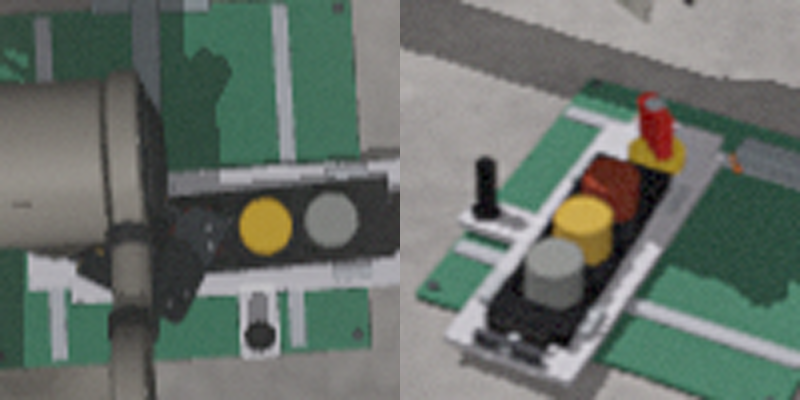

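```bash
python3 -c "
from h import *
rows((405,-21.5,156,0.032,10))"
```

```text
[539.   94.1 155.2] -0.497 60.75
0 ([-0.078, 0.207, -0.001], np.float64(-0.53))
1 ([-0.089, 0.203, -0.001], np.float64(-0.53))
2 ([-0.1, 0.197, -0.001], np.float64(-0.53))
3 ([-0.11, 0.192, -0.001], np.float64(-0.53))
4 ([-0.12, 0.186, -0.001], np.float64(-0.53))
5 ([-0.13, 0.179, -0.001], np.float64(-0.53))
6 ([-0.139, 0.172, -0.001], np.float64(-0.53))
7 ([-0.148, 0.165, -0.001], np.float64(-0.53))
8 ([-0.157, 0.156, -0.001], np.float64(-0.53))
9 ([-0.164, 0.148, -0.001], np.float64(-0.52))
```

Call:
jog_arm:
  targets:
    - {"xyz":[-0.08,0.21,0],"spin":-0.53}
    - {"xyz":[-0.09,0.2,0],"spin":-0.53}
    - {"xyz":[-0.1,0.2,0],"spin":-0.53}
    - {"xyz":[-0.11,0.19,0],"spin":-0.53}
    - {"xyz":[-0.12,0.19,0],"spin":-0.53}
    - {"xyz":[-0.13,0.18,0],"spin":-0.53}
    - {"xyz":[-0.14,0.17,0],"spin":-0.53}
    - {"xyz":[-0.15,0.16,0],"spin":-0.53}
    - {"xyz":[-0.16,0.16,0],"spin":-0.53}
    - {"xyz":[-0.16,0.15,0],"spin":-0.52}
  gripper: 50

```text
time: 62.0
tool_pos: [404.0, -21.9, 155.1]
tcp_rot: [3.141, -0.0, 0.03]
contact_force: [-0.1, 0.4, 0.6]
grip_width: 45.8
finger_force: 0.0
```

```bash
cat >> h.py <<'E'
def ell(im,lo,hi,n,z,box):
    m=cv2.inRange(cv2.cvtColor(im,cv2.COLOR_BGR2HSV),np.array(lo),np.array(hi));x0,y0,x1,y1=box
    k=np.zeros_like(m);k[y0:y1,x0:x1]=m[y0:y1,x0:x1]
    c=cv2.findContours(k,0,1)[0]
    if not c: return print("none")
    c=max(c,key=cv2.contourArea); (u,v),r=cv2.minEnclosingCircle(c); M=cv2.moments(c); a=M["m10"]/max(M["m00"],1),M["m01"]/max(M["m00"],1)
    print(np.round([u,v,r],1),np.round(a,1),cv2.contourArea(c),pt(n,*a,z))
E
python3 -c "
from h import *
im=bot.capture('top');cv2.imwrite('pics/top8.png',im);b=bot.capture('scene');cv2.imwrite('pics/scene8.png',b)
bx=(200,130,300,200)
print('top red');ell(im,(0,120,60),(10,255,255),'top',58,(228,130,250,200))
print('yel');ell(im,(18,120,60),(32,255,255),'top',58,(240,130,300,200))
print('grey');ell(im,(0,0,85),(180,60,175),'top',58,(262,155,282,178))
print('orange');blob(im,(8,150,90),(16,255,255),'top',68,(220,130,235,145),3)
print('scene');
s=(210,130,340,260)
print('orange');blob(b,(5,150,90),(16,255,255),'scene',68,(300,150,350,230),3)
cv2.imwrite('pics/c9.png',cv2.resize(im[120:200,200:300],(800,640),interpolation=cv2.INTER_CUBIC)[:600])
rows((462.7,-21.5,156,0.032,3))"
```

```text
top red
[239.  167.7   6.7] [239.  167.7] 119.5 [540.6  22.6  58. ]
yel
[256.4 166.    7. ] [255.9 166. ] 128.0 [544.3 -27.   58. ]
grey
[272.8 164.3   6.7] [272.2 162.2] 60.5 [554. -75.  58.]
orange
[226.7 139.4] [225, 139, 4, 2, 7] [623.3  55.8  68. ]
scene
orange
[403.5 -22.1 155.1] 0.028 62.1
0 ([0.247, 0.004, -0.004], np.float64(-0.01))
1 ([0.246, 0.005, -0.004], np.float64(-0.02))
2 ([0.247, 0.005, -0.003], np.float64(-0.01))
```

View pics/c9.png

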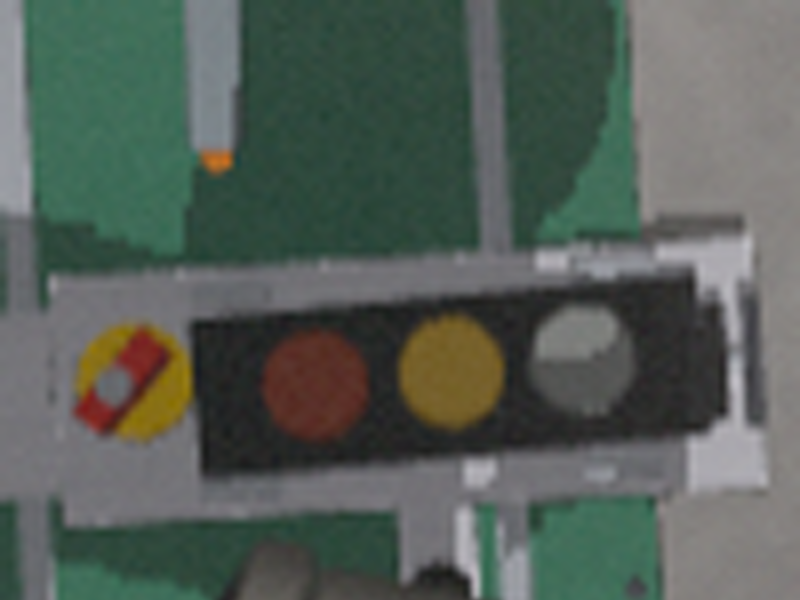

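```bash
python3 -c "
from h import *
g=lambda u,v,z:pt('top',200+(u+.5)/8-.5,120+(v+.5)/8-.5,z)
print('tip',g(218,171,68),g(218,160,74),'red',g(316,385,58),'yel',g(451,372,58),'grey',g(582,360,58),'hat cam',g(116,383,71))
b=cv2.imread('pics/scene8.png');h=cv2.cvtColor(b,cv2.COLOR_BGR2HSV);e=px('scene',[622,56,68]);print(e)
u,v=e.astype(int);m=cv2.inRange(h,np.array((4,140,80)),np.array((17,255,255)))[v-14:v+15,u-14:u+15];ys,xs=np.nonzero(m);print(list(zip(xs+u-14,ys+v-14)))
for q in((600,56,58),(620,56,68),(620,56,78)):print(q,px('scene',q),px('top',q))
"
```

```text
tip [618.9  55.7  68. ] [622.   55.2  74. ] red [540.7  22.5  58. ] yel [544.1 -27.   58. ] grey [547.1 -75.1  58. ] hat cam [542.3  94.4  71. ]
[312.9 190.4]
[(np.int64(312), np.int64(187)), (np.int64(312), np.int64(189)), (np.int64(313), np.int64(190))]
(600, 56, 58) [305.5 190.9] [227.1 147.8]
(620, 56, 68) [312.2 190.2] [226.7 140.6]
(620, 56, 78) [312.5 187.4] [226.5 140.1]
```

Call:
jog_arm:
  targets:
    - {"xyz":[0.25,0,0],"spin":0}
    - {"xyz":[0.25,0,0],"spin":0}
    - {"xyz":[0.24,0,0],"spin":0}
    - {"xyz":[0,0,0.2],"spin":0}
    - {"xyz":[0,0,0.3],"spin":0}
    - {"xyz":[0,0,0.3],"spin":0}
    - {"xyz":[0,0,0.3],"spin":0}
    - {"xyz":[0,0,0.2],"spin":0}
    - {"xyz":[0,0,0.1],"spin":0}
    - {"xyz":[0,0,0],"spin":0}

```text
time: 63.35
tool_pos: [463.7, -19.5, 42.8]
tcp_rot: [-3.141, 0.001, 0.03]
contact_force: [0.2, -0.3, 0.9]
grip_width: 45.8
finger_force: 0.0
```

Call:
jog_arm:
  targets:
    - {"xyz":[0,0,0],"spin":0}
    - {"xyz":[0,0,0],"spin":0}
    - {"xyz":[0,0,0],"spin":0}
    - {"xyz":[0,0,0],"spin":0}
    - {"xyz":[0,0,0],"spin":0}
    - {"xyz":[0,0,0],"spin":0}
    - {"xyz":[0,0,0],"spin":0}
    - {"xyz":[0,0,0],"spin":0}
    - {"xyz":[0,0,0],"spin":0}
    - {"xyz":[0,0,0],"spin":0}
  gripper: 0

```text
time: 64.6
tool_pos: [463.8, -19.9, 43.4]
tcp_rot: [3.141, -0.001, 0.031]
contact_force: [-1.2, -2.8, 5.8]
grip_width: 14.3
finger_force: 30.0
```

```bash
python3 -c "
from h import *
o=obs();x,y,z=o['tool_pos']
rows((x+79.8,y+33,z,o['tcp_rot'][2],9))"
```

```text
{'time': 64.6, 'tool_pos': [463.835, -19.942, 43.36], 'tcp_rot': [3.141, -0.001, 0.031], 'contact_force': [-1.236, -2.837, 5.763], 'grip_width': 14.344, 'finger_force': 30.001}
[463.8 -19.9  43.4] 0.031 64.6
0 ([0.112, -0.042, -0.0], np.float64(-0.0))
1 ([0.112, -0.042, -0.0], np.float64(-0.0))
2 ([0.112, -0.043, -0.0], np.float64(-0.0))
3 ([0.112, -0.042, -0.0], np.float64(-0.0))
4 ([0.112, -0.043, -0.0], np.float64(-0.0))
5 ([0.112, -0.042, -0.0], np.float64(-0.0))
6 ([0.113, -0.043, -0.0], np.float64(-0.0))
7 ([0.112, -0.042, -0.0], np.float64(-0.0))
8 ([0.113, -0.043, -0.0], np.float64(-0.0))
```

Call:
jog_arm:
  targets:
    - {"xyz":[0.05,-0.04,0],"spin":0}
    - {"xyz":[0.1,-0.04,0],"spin":0}
    - {"xyz":[0.1,-0.04,0],"spin":0}
    - {"xyz":[0.12,-0.04,0],"spin":0}
    - {"xyz":[0.13,-0.05,0],"spin":0}
    - {"xyz":[0.13,-0.05,0],"spin":0}
    - {"xyz":[0.13,-0.05,0],"spin":0}
    - {"xyz":[0.13,-0.04,0],"spin":0}
    - {"xyz":[0.1,-0.03,0],"spin":0}
    - {"xyz":[0.02,0,0],"spin":0}

```text
time: 65.85
tool_pos: [543.8, 13.3, 43.4]
tcp_rot: [3.142, -0.0, 0.031]
contact_force: [-2.5, -0.9, 7.3]
grip_width: 14.5
finger_force: 30.0
```

```bash
python3 -c "
from h import *
o=obs()
im=bot.capture('top');cv2.imwrite('pics/top9.png',im);b=bot.capture('scene');cv2.imwrite('pics/scene9.png',b);obs()
A=cv2.resize(im[110:175,190:255],(400,400),interpolation=cv2.INTER_CUBIC)
u,v=px('scene',[620,56,60]).astype(int)
B=cv2.resize(b[v-32:v+33,u-32:u+33],(400,400),interpolation=cv2.INTER_CUBIC);print(u-32,v-32)
cv2.imwrite('pics/c10.png',np.hstack([A,B]))
"
```

```text
{'time': 65.85, 'tool_pos': [543.812, 13.286, 43.389], 'tcp_rot': [3.142, -0.0, 0.031], 'contact_force': [-2.482, -0.896, 7.262], 'grip_width': 14.545, 'finger_force': 30.001}
{'time': 65.95, 'tool_pos': [543.873, 13.272, 43.413], 'tcp_rot': [-3.142, -0.001, 0.031], 'contact_force': [0.077, -0.369, 5.752], 'grip_width': 14.625, 'finger_force': 30.001}
280 160
```

View pics/c10.png

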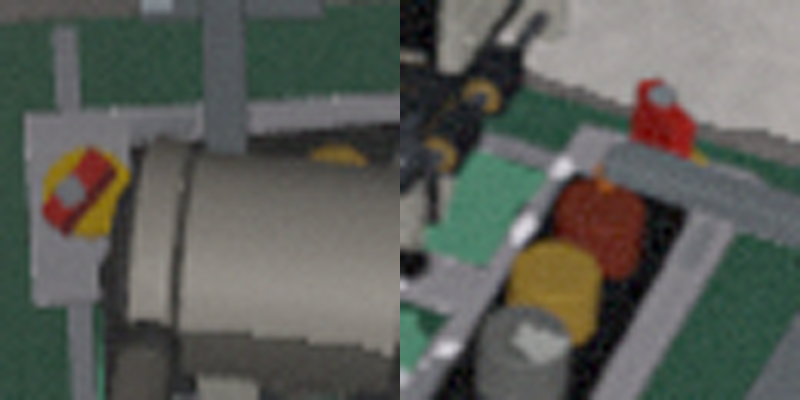

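```bash
python3 -c "
from h import *
print('cam now',pt('top',190+72.5/6.154-.5,110+190.5/6.154-.5,71))
b=cv2.imread('pics/scene9.png')
print('tip proj for red at x,y',px('scene',[620.5,55.5,68]),px('scene',[620.5,55.5,58]))
for n,lo,hi,bx in(('red',(0,120,50),(10,255,255),(300,185,322,208)),('yel',(18,120,60),(32,255,255),(290,190,315,220))):
    m=cv2.inRange(cv2.cvtColor(b,cv2.COLOR_BGR2HSV),np.array(lo),np.array(hi));k=np.zeros_like(m);x0,y0,x1,y1=bx;k[y0:y1,x0:x1]=m[y0:y1,x0:x1];ys,xs=np.nonzero(k);print(n,xs.min(),xs.max(),ys.min(),ys.max())
for c in((620.5,55.5),(624,6)):
    P=np.array([px('scene',[c[0]+20*np.cos(a),c[1]+20*np.sin(a),z]) for a in np.linspace(0,6.28,60) for z in(26,58)]);print(P.min(0),P.max(0))
"
```

```text
cam now [621.9 129.4  71. ]
tip proj for red at x,y [312.3 190.4] [312.  193.2]
red 305 319 189 205
yel 297 312 199 215
[304.2 188.8] [319.2 206.4]
[298.  198.8] [313.4 217.1]
```

Call:
jog_arm:
  targets:
    - {"xyz":[0,0,0],"spin":0}
    - {"xyz":[0,0,0],"spin":0}
    - {"xyz":[0,0,0],"spin":0}
    - {"xyz":[0,0,0],"spin":0}
    - {"xyz":[0,0,0],"spin":0}
    - {"xyz":[0,0,0],"spin":0}
    - {"xyz":[0,0,0],"spin":0}
    - {"xyz":[0,0,0],"spin":0}
    - {"xyz":[0,0,0],"spin":0}
    - {"xyz":[0,0,0],"spin":0}

```text
time: 67.2
tool_pos: [543.9, 13.3, 43.4]
tcp_rot: [-3.141, -0.001, 0.031]
contact_force: [-0.0, 0.7, 4.8]
grip_width: 14.9
finger_force: 30.0
```

Call:
jog_arm:
  targets:
    - {"xyz":[0,0.01,0],"spin":0}
    - {"xyz":[0,0,0],"spin":0}
    - {"xyz":[0,0,0],"spin":0}
    - {"xyz":[0,0,0],"spin":0}
    - {"xyz":[0,0,0],"spin":0}
    - {"xyz":[0,0,0],"spin":0}
    - {"xyz":[0,0,0],"spin":0}
    - {"xyz":[0,0,0],"spin":0}
    - {"xyz":[0,0,0],"spin":0}
    - {"xyz":[0,0,0],"spin":0}

```text
time: 68.45
tool_pos: [543.9, 12.6, 43.4]
tcp_rot: [-3.141, -0.001, 0.031]
contact_force: [0.7, 0.9, 5.4]
grip_width: 14.8
finger_force: 30.0
```

Call:
jog_arm:
  targets:
    - {"xyz":[0,0,0],"spin":0}
    - {"xyz":[0,0,0],"spin":0}
    - {"xyz":[0,0,0],"spin":0}
    - {"xyz":[0,0,0],"spin":0}
    - {"xyz":[0,0,0],"spin":0}
    - {"xyz":[0,0,0],"spin":0}
    - {"xyz":[0,0,0],"spin":0}
    - {"xyz":[0,0,0],"spin":0}
    - {"xyz":[0,0,0],"spin":0}
    - {"xyz":[0,0,0],"spin":0}

```text
time: 69.7
tool_pos: [543.9, 12.7, 43.4]
tcp_rot: [-3.141, -0.001, 0.031]
contact_force: [0.9, 1.1, 5.2]
grip_width: 14.9
finger_force: 30.0
```

Call:
jog_arm:
  targets:
    - {"xyz":[0,0,0],"spin":0}
    - {"xyz":[0,0,0],"spin":0}
    - {"xyz":[0,0,0],"spin":0}
    - {"xyz":[-0.01,-0.08,0],"spin":0}
    - {"xyz":[-0.01,-0.1,0],"spin":0}
    - {"xyz":[-0.01,-0.11,0],"spin":0}
    - {"xyz":[0,-0.11,0],"spin":0}
    - {"xyz":[0,-0.11,0],"spin":0}
    - {"xyz":[0,-0.08,0],"spin":0}
    - {"xyz":[0,-0.03,0],"spin":0}

```text
time: 70.95
tool_pos: [539.8, 62.6, 43.4]
tcp_rot: [3.141, -0.001, 0.032]
contact_force: [1.5, -2.1, 5.5]
grip_width: 14.7
finger_force: 30.0
```

```bash
cat >> h.py <<'E'
def chk(bx,lo,hi,name):
    b=bot.capture("scene");t=bot.capture("top");cv2.imwrite(f"pics/s_{name}.png",b);cv2.imwrite(f"pics/t_{name}.png",t);obs()
    m=cv2.inRange(cv2.cvtColor(b,cv2.COLOR_BGR2HSV),np.array(lo),np.array(hi));k=np.zeros_like(m);x0,y0,x1,y1=bx;k[y0:y1,x0:x1]=m[y0:y1,x0:x1];ys,xs=np.nonzero(k);print(xs.min(),xs.max(),ys.min(),ys.max())
    print("grey cap");blob(t,(0,0,90),(180,70,200),"top",71,(185,130,205,150),2)
    A=cv2.resize(t[110:175,165:245],(492,400),interpolation=cv2.INTER_CUBIC);B=cv2.resize(b[160:210,290:340],(300,300),interpolation=cv2.INTER_CUBIC)
    cv2.imwrite(f"pics/c_{name}.png",np.hstack([A[:300],B]))
E
python3 -c "
from h import *
chk((295,180,330,215),(18,120,60),(32,255,255),'y')"
```

```text
{'time': 71.05, 'tool_pos': [539.845, 62.82, 43.432], 'tcp_rot': [-3.141, -0.001, 0.031], 'contact_force': [2.03, 0.026, 5.424], 'grip_width': 14.68, 'finger_force': 30.001}
304 329 180 204
grey cap
[193.7 132.3] [185, 130, 20, 7, 109] [646.2 150.6  71. ]
[185.2 142.6] [185, 141, 2, 4, 5] [616.9 176.   71. ]
[192.1 145. ] [189, 140, 7, 10, 62] [609.4 156.4  71. ]
[201.  145.3] [197, 141, 8, 9, 60] [607.7 130.6  71. ]
```

View pics/c_y.png

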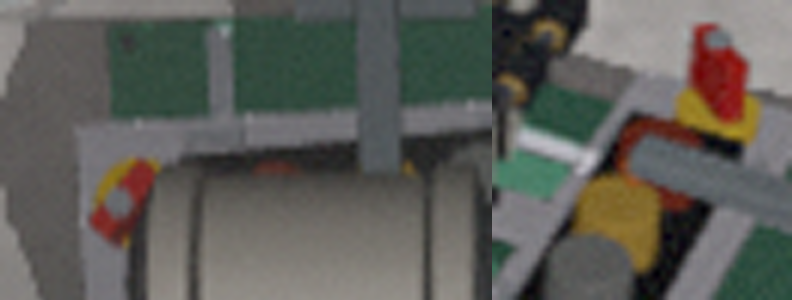

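```bash
python3 -c "
from h import *
b=cv2.imread('pics/s_y.png')
def ext(b,lo,hi,bx,c):
    m=cv2.inRange(cv2.cvtColor(b,cv2.COLOR_BGR2HSV),np.array(lo),np.array(hi));k=np.zeros_like(m);x0,y0,x1,y1=bx;k[y0:y1,x0:x1]=m[y0:y1,x0:x1]
    N,L,S,C=cv2.connectedComponentsWithStats(k);i=1+np.argmax(S[1:,4]);x,y,w,h,a=S[i];print('seen edges',x-.5,x+w-.5,y-.5,y+h-.5,a)
    P=np.array([px('scene',[c[0]+20*np.cos(t),c[1]+20*np.sin(t),z]) for t in np.linspace(0,6.28,60) for z in(26,58)]);print('pred',P.min(0),P.max(0))
ext(b,(18,120,50),(32,255,255),(295,186,320,215),(620.5,55.5))
ext(cv2.imread('pics/scene9.png'),(0,120,40),(12,255,255),(295,186,322,215),(620.5,55.5))
for d in((5,0),(0,5)):print(px('scene',[620.5+d[0],55.5+d[1],58])-px('scene',[620.5,55.5,58]))
h=cv2.cvtColor(b,cv2.COLOR_BGR2HSV);print(h[186:207,303:320,0])
"
```

```text
seen edges 302.5 318.5 188.5 204.5 152
pred [304.2 188.8] [319.2 206.4]
seen edges 304.5 319.5 188.5 205.5 179
pred [304.2 188.8] [319.2 206.4]
[1.7 0.5]
[ 0.7 -1. ]
[[126 111 126 131 129 100 144   1   8  10   0 103 107 109  94 104  93]
 [ 95 140 129 130 115 120  78 177  10   9  60 104 103 103  95 100 109]
 [ 90 133 124 129 110  11  26  13  10  10   9 106 106 103  99  98 107]
 [120 133 135   8  18  22  19  19  18  14  11   8 138 113 105 108 110]
 [126 150  16  21  21  21  21  22  21  17  13  13  13   3   0 111 110]
 [133  14  19  21  21  21  21  22  22  20  19  20  20  17  10   1   2]
 [168  16  21  22  21  22  21  21  22  21  21  22  21  22  17   4   5]
 [  5  20  22  22  21  21  20  20  21  21  21  22  21  21  19  10   4]
 [  9  21  21  22  21  21  20  22  21  22  21  21  21  21  20  11   4]
 [ 17  22  22  21  21  21  22  21  21  21  21  21  21  22  22  19   0]
 [ 16  21  21  21  21  20  21  23  21  22  21  22  20  22  20  18 123]
 [ 22  19  20  22  21  21  21  21  22  21  21  21  21  21  21  14  75]
 [ 19  20  21  21  20  20  21  21  21  22  21  21  21  21  22  17  90]
 [ 21  17  24  25  19  19  19  21  21  21  21  22  21  21  21 177 131]
 [ 60  30  90  78 100  60 100  15  19  20  22  21  22  21  19   9 103]
 [ 30  15  40  65  10 102  90 135  21  21  22  22  21  20  23 162  30]
 [105  20  60 140  10  90  48   0  90  21  20  21  21  20  22 150 127]
 [ 70  15  60  90  30  45   0  23 110 150  19  22  21  22  16  48  45]
 [ 10  20   0   0  60  60  12 150  50 126  19  21  21  20  30 137  94]
 [ 50  60 150  83 150   0  68  50   0  90  30  19  20 173 126  72 163]
 [120  90  75  80  30 110  80  24  90  60 144  15 115  10 137   0  80]]
```

Call:
jog_arm:
  targets:
    - {"xyz":[0.025,0.02,0],"spin":0}
    - {"xyz":[0,0,0],"spin":0}
    - {"xyz":[0,0,0],"spin":0}
    - {"xyz":[0,0,0],"spin":0}
    - {"xyz":[0,0,0],"spin":0}
    - {"xyz":[0,0,0],"spin":0}
    - {"xyz":[0,0,0],"spin":0}
    - {"xyz":[0,0,0],"spin":0}
    - {"xyz":[0,0,0],"spin":0}
    - {"xyz":[0,0,0],"spin":0}

```text
time: 72.3
tool_pos: [541.0, 61.4, 43.4]
tcp_rot: [-3.141, 0.001, 0.031]
contact_force: [-0.3, 0.9, 8.0]
grip_width: 14.5
finger_force: 30.0
```

Call:
jog_arm:
  targets:
    - {"xyz":[0,0,0],"spin":0}
    - {"xyz":[0,0,0],"spin":0}
    - {"xyz":[0,0,0],"spin":0}
    - {"xyz":[0,0,0],"spin":0}
    - {"xyz":[0,0,0],"spin":0}
    - {"xyz":[0,0,0],"spin":0}
    - {"xyz":[0,0,0],"spin":0}
    - {"xyz":[0,0,0],"spin":0}
    - {"xyz":[0,0,0],"spin":0}
    - {"xyz":[0,0,0],"spin":0}

```text
time: 73.55
tool_pos: [541.0, 61.4, 43.4]
tcp_rot: [-3.141, 0.001, 0.031]
contact_force: [-1.2, 0.3, 8.2]
grip_width: 14.6
finger_force: 30.0
```

```bash
python3 -c "
from h import *
b=bot.capture('scene');t=bot.capture('top');cv2.imwrite('pics/top10.png',t)
m=cv2.inRange(cv2.cvtColor(b,cv2.COLOR_BGR2HSV),np.array((18,120,50)),np.array((32,255,255)));print((m[186:208,300:322]//255).sum(0),(m[186:208,300:320]//255).sum(1))
obs()"
```

```text
[ 0  0  0  0  5  7  8  9 10 11 11 11 12 12 15 15 13 11  3  0  0  0] [ 0  0  0  3  6 10 12 13 14 15 15 15 14  9  7  6  5  4  3  2  0  0]
{'time': 73.65, 'tool_pos': [540.986, 61.385, 43.375], 'tcp_rot': [-3.141, 0.001, 0.031], 'contact_force': [-1.463, 0.9, 7.758], 'grip_width': 14.363, 'finger_force': 30.003}
```

Call:
jog_arm:
  targets:
    - {"xyz":[0,0,0],"spin":0}
    - {"xyz":[0,0,0],"spin":0}
    - {"xyz":[0,0,0],"spin":0}
    - {"xyz":[0,-0.08,0],"spin":0}
    - {"xyz":[0,-0.1,0],"spin":0}
    - {"xyz":[0,-0.11,0],"spin":0}
    - {"xyz":[0,-0.11,0],"spin":0}
    - {"xyz":[0,-0.1,0],"spin":0}
    - {"xyz":[0,-0.08,0],"spin":0}
    - {"xyz":[0,-0.02,0],"spin":0}

```text
time: 74.9
tool_pos: [539.6, 109.1, 43.3]
tcp_rot: [3.142, 0.001, 0.032]
contact_force: [-0.4, -2.6, 6.9]
grip_width: 14.4
finger_force: 30.0
```

```bash
python3 -c "
from h import *
chk((295,180,320,215),(0,0,60),(180,255,255),'g')
P=np.array([px('scene',[620.5+20*np.cos(t),55.5+20*np.sin(t),z]) for t in np.linspace(0,6.28,60) for z in(26,58)]);print((P.min(0)-[290,160]+.5)*6+[492,0],(P.max(0)-[290,160]+.5)*6+[492,0])"
```

```text
{'time': 75.0, 'tool_pos': [539.57, 109.192, 43.349], 'tcp_rot': [-3.141, 0.001, 0.031], 'contact_force': [-0.732, 0.065, 7.478], 'grip_width': 14.286, 'finger_force': 30.002}
295 319 180 214
grey cap
[193.9 131.6] [185, 130, 20, 5, 84] [648.1 150.3  71. ]
[194.9 145.6] [185, 141, 20, 9, 154] [607.3 148.4  71. ]
[580.2 175.8] [670.2 281.4]
```

View pics/c_g.png

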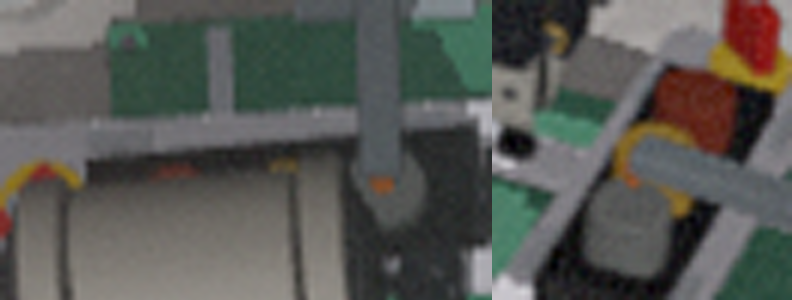

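```bash
python3 -c "
from h import *
t=cv2.imread('pics/t_g.png');g=lambda u,v,z:pt('top',165+(u+.5)/6.15-.5,110+(v+.5)/6.154-.5,z)
print(g(391,188,58),g(382,187,68))
P=np.array([px('top',[620.5+20*np.cos(a),55.5+20*np.sin(a),58]) for a in np.linspace(0,6.28,60)]);print(P.min(0),P.max(0))
print(cv2.cvtColor(t,cv2.COLOR_BGR2GRAY)[132:150,218:240])"
```

```text
[622.6  52.2  58. ] [621.7  55.9  68. ]
[220.2 134.1] [233.9 147.7]
[[ 64  63  64  54  50  65  83  87  88  89  88  81  48  41  35  41  41  44
   45  42  42  43]
 [ 41  39  40  40  41  64  88  86  87  86  87  85  51  44  38  38  47  41
   40  42  40  45]
 [ 51  45  37  37  42  67  88  87  86  88  89  86  58  55  41  40  39  46
   44  45  49  45]
 [ 64  61  46  40  49  70  89  91  84  86  88  83  70  76  51  43  45  39
   39  41  44  43]
 [ 73  70  58  46  69  77  87  90  90  88  87  86  72  82  74  44  45  43
   44  38  45  41]
 [ 79  72  59  47  81  75  88  86  86  87  82  83  73  84  81  63  44  47
   42  42  44  46]
 [ 85  77  56  43  73  77  78  77  81  81  82  78  80  85  82  81  47  46
   44  45  47  43]
 [ 90  83  59  43  61  85  82  79  84  85  82  73  84  85  85  81  52  40
   40  45  44  45]
 [ 95  88  61  42  53  76  83  84  88  88  91  83  85  83  83  81  57  37
   44  45  49  45]
 [101  94  58  43  41  52  83  82  88  82  87  83  80  87  83  79  54  43
   48  43  41  42]
 [103  98  66  45  45  45  77  84  84  84  83  87  86  85  85  72  51  42
   40  41  49  40]
 [105 104  72  49  49  40  51  73  83  85  84  83  83  84  79  66  53  45
   41  42  39  44]
 [110 105  80  44  48  44  42  53  85  84  79  87  85  81  70  59  44  43
   39  47  45  41]
 [114 109  84  51  48  46  41  45  74  85  81  83  74  74  63  47  40  40
   46  47  43  37]
 [117 115  82  52  48  43  44  41  59  73  76  72  61  57  56  45  42  41
   47  44  44  45]
 [115 119  85  53  51  42  44  47  49  59  57  52  55  44  43  42  46  37
   40  42  46  44]
 [116 120  88  56  54  50  47  45  39  47  44  48  44  46  42  40  43  46
   38  44  45  40]
 [121 121  90  48  46  54  41  43  44  40  47  43  46  42  48  44  43  49
   46  40  47  42]]
```

Call:
jog_arm:
  targets:
    - {"xyz":[0,0,0],"spin":0}
    - {"xyz":[0,0,0],"spin":0}
    - {"xyz":[0,0,0],"spin":0}
    - {"xyz":[0,0,0],"spin":0}
    - {"xyz":[0,0,0],"spin":0}
    - {"xyz":[0,0,0],"spin":0}
    - {"xyz":[0,0,0],"spin":0}
    - {"xyz":[0,0,0],"spin":0}
    - {"xyz":[0,0,0],"spin":0}
    - {"xyz":[0,0,0],"spin":0}

```text
time: 76.25
tool_pos: [539.6, 109.2, 43.3]
tcp_rot: [-3.141, 0.001, 0.031]
contact_force: [-0.2, 0.6, 7.3]
grip_width: 14.3
finger_force: 30.0
```

Call:
jog_arm:
  targets:
    - {"xyz":[0,0,0],"spin":0}
    - {"xyz":[0,0,0],"spin":0}
    - {"xyz":[0,0,0],"spin":0}
    - {"xyz":[0,0,0],"spin":0}
    - {"xyz":[0,0,0],"spin":0}
    - {"xyz":[0,0,0],"spin":0}
    - {"xyz":[0,0,0],"spin":0}
    - {"xyz":[0,0,0],"spin":0}
    - {"xyz":[0,0,0],"spin":0}
    - {"xyz":[0,0,0],"spin":0}

```text
time: 77.5
tool_pos: [539.6, 109.2, 43.3]
tcp_rot: [-3.141, 0.001, 0.031]
contact_force: [-0.6, 0.7, 7.2]
grip_width: 14.4
finger_force: 30.0
```

Call:
jog_arm:
  targets:
    - {"xyz":[0,0,0],"spin":0}
    - {"xyz":[0,0,0],"spin":0}
    - {"xyz":[-0.08,0,0],"spin":0}
    - {"xyz":[-0.12,0,0],"spin":0}
    - {"xyz":[-0.15,0,0],"spin":0}
    - {"xyz":[-0.15,0,0],"spin":0}
    - {"xyz":[-0.15,0,0],"spin":0}
    - {"xyz":[-0.14,0,0],"spin":0}
    - {"xyz":[-0.1,0,0],"spin":0}
    - {"xyz":[-0.07,0,0],"spin":0}

```text
time: 78.75
tool_pos: [462.8, 106.6, 43.4]
tcp_rot: [-3.141, -0.001, 0.031]
contact_force: [3.4, 2.2, 5.2]
grip_width: 14.4
finger_force: 30.0
```

Call:
jog_arm:
  targets:
    - {"xyz":[-0.03,0,0],"spin":0}
    - {"xyz":[-0.03,0,0],"spin":0}
    - {"xyz":[-0.03,0,0],"spin":0}
    - {"xyz":[-0.03,0,0],"spin":0}
    - {"xyz":[0,0,0],"spin":0}
    - {"xyz":[0,0,0],"spin":0}
    - {"xyz":[0,0,0],"spin":0}
    - {"xyz":[0,0,0],"spin":0}
    - {"xyz":[0,0,0],"spin":0}
    - {"xyz":[0,0,0],"spin":0}

```text
time: 80.0
tool_pos: [456.8, 106.3, 43.5]
tcp_rot: [-3.141, -0.007, 0.031]
contact_force: [11.6, 2.7, -2.5]
grip_width: 14.2
finger_force: 30.0
```

Call:
jog_arm:
  targets:
    - {"xyz":[0,0,0],"spin":0}
    - {"xyz":[0,0,0],"spin":0}
    - {"xyz":[0,0,0],"spin":0}
    - {"xyz":[0,0,0],"spin":0}
    - {"xyz":[0,0,-0.1],"spin":0}
    - {"xyz":[0,0,-0.3],"spin":0}
    - {"xyz":[0,0,-0.3],"spin":0}
    - {"xyz":[0,0,-0.3],"spin":0}
    - {"xyz":[0,0,-0.3],"spin":0}
    - {"xyz":[-0.3,0,0],"spin":0}
  gripper: 50

```text
time: 81.25
tool_pos: [431.8, 104.9, 149.4]
tcp_rot: [-3.142, -0.006, 0.031]
contact_force: [0.1, 0.6, -0.5]
grip_width: 46.3
finger_force: 0.0
```

```bash
python3 -c "
from h import *
b=bot.capture('scene');t=bot.capture('top');obs()
A=cv2.resize(t[120:210,165:265],(400,360),interpolation=cv2.INTER_CUBIC)
u,v=px('scene',[536,110,30]).astype(int)
B=cv2.resize(b[v-45:v+45,u-50:u+50],(400,360),interpolation=cv2.INTER_CUBIC)
cv2.imwrite('pics/c11.png',np.hstack([A,B]))"
```

```text
{'time': 81.35, 'tool_pos': [427.98, 104.886, 147.77], 'tcp_rot': [3.142, 0.001, 0.031], 'contact_force': [-0.048, -0.369, 0.074], 'grip_width': 45.762, 'finger_force': 0.0}
```

View pics/c11.png

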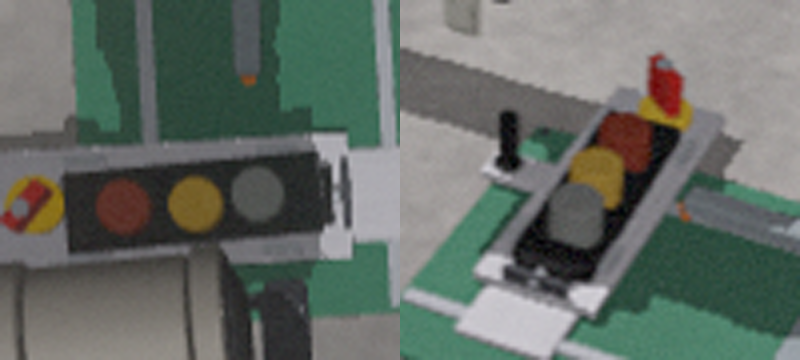

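The picture shows all three pucks in their cells: red at (123,207), yellow at (195,203) and grey at (257,193). The tray is still clamped against the stop, the carriage is back and the gripper is clear. I'm handing it in.

```bash
python3 -c "
from plant import bot
print(bot.close_job())"
```

```text
the job is handed in; nothing more can be done
None
```

I handed the job in at about 81 s, with no verdict returned: the tray is clamped with all three pucks in their cells, each was held under the pointer in order (red, yellow, grey), and the carriage is pulled back to its end stop and released.

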